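# Put the lemon and the garlic away in their clip-lid keepers

## Robot

A 7-joint arm with a two-finger parallel gripper is mounted at the origin on a cart in front of the work surface, level with it; the furniture and walls round the work are solid. World frame = base frame: x ahead of the robot, y to its left, z up, the work surface at z = 0. Lengths are in m, angles in degrees, forces in N, time in s.
With the tool pointing down it reaches from about 0.425 to 0.875 m from the base axis. Payload 4.7 kg.
Tool frame: the origin (TCP) lies on the centre line of the jaws, within the pads' length; the fingertips stand 17 mm ahead of it and the grasp point (between the pads) lies 2 mm behind it; z points along the fingers, y is the line along which they close (so a half turn about z gives the same grasp; the last joint's range is limited). The gripper opens to 87 mm and grips with 3 to 60 N. Pads are 19 mm wide; open, the fingers measure 117 mm over their backs; the gripper's body (75 mm by 190 mm) begins 51 mm behind the grasp point.
Start: joints at [72.313, 18.392, -4.016, 83.108, 1.295, 78.541, -3.26], TCP at [0.206, -0.616, 0.214] pointing down, gripper open.
Joint ranges: [-163.93, 163.93], [-17.29, 119.83], [-79.2, 71.16], [3.27, 140.29], [-89.18, 269.18], [5.43, 117.66], [-154.24, 154.24]. Speed limits (degrees/s): [147.25, 147.25, 180, 180, 180, 180, 180].

## Interface

Orientations are given as [roll, pitch, yaw] about the fixed x, y, z axes, in that order (R = Rz(yaw) Ry(pitch) Rx(roll)).
In Python, from cell import env, read_camera gives the robot as it stands.
- The arm moves only by the shell command python3 -m jog 'ROWS' [FORCE]. ROWS is JSON, a list of rows, each a list of 5 numbers: the opening, from 0 (shut) to 1 (fully open), then the shift along the tool's x, y, z each as a share of 0.02 m, from -1 to 1, then the turn about the tool's z as a share of 45 degrees, from -1 to 1. In form: [[gripper, x, y, z, yaw], ...]. A call has 1 to 12 rows; each row shifts and turns the commanded pose from where the row before left it, along the tool's axes as they then stand; what a row does not reach is not made up. A row lasts 1/12 s, in which the tool goes at most 41.7 mm and 7.16 degrees, less where a joint would pass 70% of its speed; a pose out of reach is approached as far as the arm can. A call with a number of a shift or a turn outside -1 to 1 is refused whole. A call with a gripper value outside its range is refused whole. The fingers move at their own pace and stop on an object; FORCE is the grip in N (left out, the last holds). Time passes only in rows, so rows that do not move let the fingers close. It gives the time, the measured TCP pose, the force, the opening and the grip force at its end, in the units of the state.
- env.get_obs(): the state, without advancing time (a new reading comes with each control period).
- read_camera(name): name is "scene" or "side" or "wrist"; returns a dict with "color" (384x512x3 uint8, red, green, blue), "range_z" (384x512 float32, m along the optical axis (not along the pixel's ray), 0 where there is no reading), "mtx" (3x3 intrinsics, pixels), "k1" (the pictures are not rectified: a ray, as slopes to the right and down, at radius r is drawn at 1 + k1 r^2 times it, then the intrinsics apply), "world_from_camera" (4x4, takes a point from camera to world coordinates); the wrist camera has in their place "T_tool_cam" (4x4, takes a point from camera to tool coordinates, whose origin is the TCP and whose axes are the flange's). Camera axes: x right, y down, z forward; pixel columns grow to the right and rows downward; lengths in m; the calibration is good to about 2 mm. A picture is of the moment at which its call begins: read the wrist's pose just before it.
- env.sign_off(): hands the job in; it is judged then, once.
The state is a dict: "time_s": time; "qpos": joint angles; "joint_velocities": joint speeds; "effort": joint torques, N m; "tool_pos": TCP position; "tool_rot": TCP orientation; "force": force on the tool from outside, world axes, zero at the start; "wrist_torque": the same for the moment, N m; "grip_width": finger opening in m; "grasp_force": force on a finger pad.
Only numpy, scipy, OpenCV 4.12 (cv2) and the standard library are available. Lean on these libraries where they do the work, as an engineer would, in place of code of your own. Each camera call takes 0.05 s, during which the arm holds its last target. There are 200 camera calls.

## Task

Put the lemon away in the oval keeper and the garlic bulb in the round one, each down in its hollow; then close both keepers and press each lid down until its clip snaps over and holds it fully shut. Leave the onion and the mug where they are.

Things in the scene. Friction and masses are not known exactly. Their poses are not given: they have to be found in the camera images.
- oval_keeper: grey oval base, fixed to the worktop, 84 mm wide (y), rim 20 mm high; origin under its centre, z up. Hollow 96 mm (along x) by 70 mm, 16 mm deep. Clear domed lid in a white frame, hinged at the +x end (hinge line 60 mm from the origin, 22 mm up, parallel to y); a sprung white clip, 26 mm wide and 35 mm high, stands at the -x end, 60 to 72 mm from the origin
- oval_keeper_nest (a point): centre of the floor of the oval hollow, 4 mm above the worktop and 16 mm below the rim
- oval_keeper_lid (a joint): lid of the oval keeper: 0 = fully shut, clip holding; grows as it opens, to 1.85 rad (leaning back past upright). Stiff hinge: it stays where left. Swung down, it meets the clip's nose at about 0.10 rad; pressing the pad on (8 to 14 N) snaps its lip under the nose, and the clip then holds it at 0
- oval_keeper_lid_hinge (a point): middle of the oval lid's hinge line, on the lid: x, y, z are the keeper's axes when shut; the lid reaches 124 mm from it to the lip (towards its own -x), its dome is 83 mm wide and rises to 47 mm above the hinge line (towards its own +z) when shut
- oval_keeper_lid_pad (a point): small white thumb pad on the outside of the dome's flat top, near the lip; in the lid's frame 78 mm from the hinge line towards -x and 48 mm along +z. The place to press; shut, it is 70 mm above the worktop
- round_keeper: grey round base of the same make, fixed to the worktop, 86 mm wide (y), rim 20 mm high; origin under its centre, z up. Hollow 72 mm across, 16 mm deep. Clear domed lid in a white frame, hinged at +x (hinge line 48 mm from the origin, 22 mm up, parallel to y); the same clip at -x, 48 to 60 mm from the origin
- round_keeper_nest (a point): centre of the floor of the round hollow, 4 mm above the worktop and 16 mm below the rim
- round_keeper_lid (a joint): lid of the round keeper: 0 = fully shut, clip holding; grows as it opens, to 1.85 rad (leaning back past upright). Stiff hinge: it stays where left. Swung down, it meets the clip's nose at about 0.12 rad; pressing the pad on (8 to 14 N) snaps its lip under the nose, and the clip then holds it at 0
- round_keeper_lid_hinge (a point): middle of the round lid's hinge line, on the lid: the lid reaches 100 mm from it to the lip (towards its own -x), its dome is 85 mm wide and rises to 47 mm above the hinge line (its own +z)
- round_keeper_lid_pad (a point): small white thumb pad on the outside of the round dome's flat top, near the lip; in the lid's frame 54 mm from the hinge line towards -x and 48 mm along +z. The place to press; shut, it is 70 mm above the worktop
- lemon: yellow lemon, 83 mm long along its x, 58 mm thick, lying loose on the worktop; origin at the middle of its underside as it first lies (turns with it)
- lemon_center (a point): middle of the lemon; 29 mm above what it lies on
- garlic: pale garlic bulb, 60 x 57 mm across and 58 mm high with its stem up (z), loose on the worktop; origin at the middle of its underside
- garlic_center (a point): middle of the garlic bulb, 29 mm above its underside
- onion: brown onion, 75 mm across and 77 mm high, bigger than the garlic; bystander; origin at the middle of its underside
- mug: dark green mug, 86 mm across, 125 mm with handle, 96 mm high; bystander; origin under its middle
There are look-alikes about, which are no part of the job. What is shaped like the garlic but blue or turquoise is not meant.

How it is judged (in metres and radians):
At the end, for the whole second after the job is handed in: The lemon lies in the oval hollow and the garlic in the round one (centres within 15 mm of the hollow's centre and less than 42 mm above the worktop), at rest, and both lids are held shut by their clips (within 0.03 rad of fully shut) (horizontal distance between lemon_center and oval_keeper_nest below 0.015 m and height (world z) of each of lemon_center, garlic_center below 0.042 m and horizontal distance between garlic_center and round_keeper_nest below 0.015 m and value of joint each of oval_keeper_lid, round_keeper_lid below 0.03 rad and linear speed of each of lemon, garlic below 0.02 m/s); the robot touches nothing.
It fails at once if the onion is pushed more than 40 mm from its place (distance of onion from where it was at the start of the episode above 0.04 m).
It fails at once if the mug is pushed more than 40 mm from its place (distance of mug from where it was at the start of the episode above 0.04 m).
It also fails if it takes over 72 s, if anything falls off the work surface, if the arm or the gripper's body presses on something with over 40 N, if the wrist force passes 120 N, or if a joint passes its speed limit or range.

## Working session

There is one attempt and no reset: what is moved stays moved. The work goes in short steps, Python scripts to look and compute and a shell command to move; the robot and the scene stay as the last step left them, time stands still between calls to the robot, and variables do not carry over. Pictures are saved under pics/ and viewed, at most 10 in all, crops included, and the job is handed in when it is done.

```bash
ls; mkdir -p pics; cat > h.py <<'E'
import numpy as np, cv2
from cell import env, read_camera
from scipy.spatial.transform import Rotation as R
def cam(n):
    o=env.get_obs(); c=read_camera(n)
    if n=="wrist":
        T=np.eye(4); T[:3,:3]=R.from_euler('xyz',o['tool_rot'],degrees=True).as_matrix(); T[:3,3]=o['tool_pos']
        c['world_from_camera']=T@np.array(c['T_tool_cam'])
    return c
def cloud(c):
    h,w=c['range_z'].shape; u,v=np.meshgrid(np.arange(w),np.arange(h))
    K=np.array(c['mtx']); p=np.stack([u,v],-1).reshape(-1,1,2).astype(float)
    n=cv2.undistortPoints(p,K,np.array([float(c['k1']),0,0,0])).reshape(h,w,2)
    z=c['range_z']; P=np.dstack([n[...,0]*z,n[...,1]*z,z]); T=np.array(c['world_from_camera'])
    W=P@T[:3,:3].T+T[:3,3]; W[z==0]=np.nan; return W
def save(c,n): cv2.imwrite('pics/'+n,c['color'][...,::-1])
E
python3 - <<'E'
from h import *
print(env.get_obs())
for n in('scene','side'):
    c=cam(n); save(c,n+'0.png'); np.save(n+'0.npy',cloud(c)); print(n,np.array(c['world_from_camera']).round(3).tolist(),c['k1'])
E
```

```text
pics
{'time_s': 0.0, 'qpos': array([72.31339763, 18.43854036, -4.01509282, 83.17420329,  1.29481705,
       78.54114591, -3.26030152]), 'joint_velocities': array([ 0.0141622 , -0.02608774, -0.03433366, -0.03426378,  0.07702784,
       -0.14182749,  0.00797215]), 'effort': array([-6.39753507e-04, -4.91274047e+01, -4.04133741e-01, -3.12528992e+01,
       -6.39001513e-02,  4.35206573e-02,  1.69535642e-04]), 'tool_pos': array([ 0.20595583, -0.61590986,  0.21277348]), 'tool_rot': array([-1.79891341e+02,  5.71482852e-03,  1.84955876e+01]), 'force': array([ 0.30711491, -0.37169061,  0.31933137]), 'wrist_torque': array([0.021729  , 0.04475303, 0.00310509]), 'grasp_force': 0.0, 'grip_width': 0.08744759594702708}
scene [[0.739, -0.288, 0.609, -0.163], [-0.673, -0.35, 0.652, -0.71], [0.026, -0.891, -0.452, 0.545], [0.0, 0.0, 0.0, 1.0]] 0.025527781145815304
side [[-0.154, -0.749, 0.644, -0.461], [-0.988, 0.119, -0.097, 0.102], [-0.004, -0.652, -0.759, 1.212], [0.0, 0.0, 0.0, 1.0]] -0.20116996550289926
```

View pics/scene0.png

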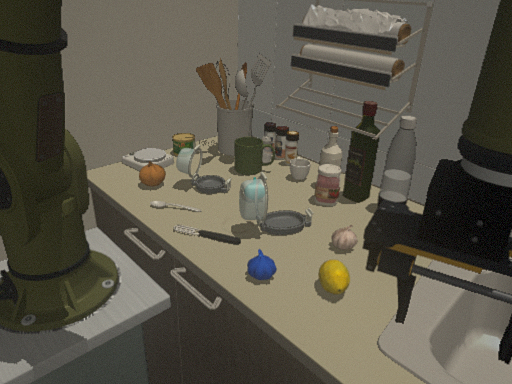

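View pics/side0.png

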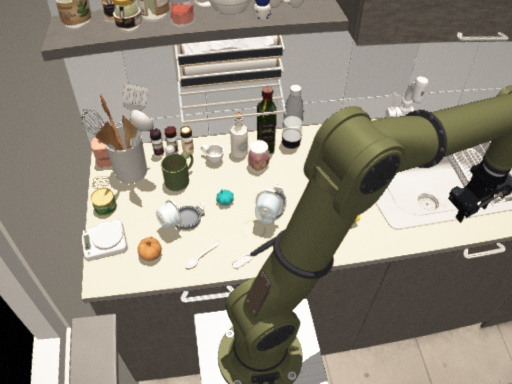

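Scene view: lemon (334,277), pale garlic (344,238), and look-alikes blue (262,267) and turquoise (side view 225,198). The oval keeper is at (284,222) with its open lid at (254,200) and clip at (307,216). The round keeper is at (211,184) with its lid at (188,162) and clip at (228,184). Onion (152,175) and mug (248,156). I choose the yellow lemon and the pale garlic. The crop check comes with the measurements.

```bash
python3 - <<'E'
from h import *
W=np.load('scene0.npy'); im=cv2.imread('pics/scene0.png'); hsv=cv2.cvtColor(im,cv2.COLOR_BGR2HSV)
S=np.load('side0.npy'); sm=cv2.imread('pics/side0.png')
def st(n,W,m):
    p=W[m]; p=p[np.isfinite(p[:,0])]; print(n,len(p),'min',np.percentile(p,2,0).round(3),'max',np.percentile(p,98,0).round(3),'med',np.median(p,0).round(3))
def win(W,u0,v0,u1,v1):
    m=np.zeros(W.shape[:2],bool); m[v0:v1,u0:u1]=1; return m
z=W[...,2]; zs=S[...,2]
st('lemon',W,win(W,312,250,356,300)&(z>.008))
st('garlic',W,win(W,325,220,362,255)&(z>.008))
st('blue',W,win(W,242,245,282,285)&(z>.008))
st('onion',W,win(W,133,155,170,190)&(z>.008))
st('mug',W,win(W,234,136,262,174)&(z>.02))
st('turq',S,win(S,212,185,238,208)&(zs>.008))
st('onionS',S,win(S,135,235,163,264)&(zs>.008))
st('mugS',S,win(S,158,150,194,190)&(zs>.02))
# low rims
for n,w in(('oval',(262,205,312,240)),('round',(192,172,232,196))):
    m=win(W,*w)&(z>.012)&(z<.026); st(n+'rim',W,m)
    st(n+'clip',W,win(W,*w)&(z>.028)&(z<.045))
for n,w in(('oval',(252,185,290,225)),('round',(155,198,206,232))):
    m=win(S,*w); st(n+'S low',S,m&(zs>.012)&(zs<.026)); st(n+'S hi',S,m&(zs>.05))
a=cv2.resize(im[220:305,230:370],None,fx=4,fy=4,interpolation=2)
b=cv2.resize(im[140:245,165:320],(560,380),interpolation=2)
cv2.imwrite('pics/crop1.png',cv2.resize(np.vstack([b,a[:, :560]]),(480,600)))
E
```

```text
lemon 845 min [ 0.367 -0.381  0.018] max [ 0.413 -0.325  0.059] med [ 0.381 -0.359  0.046]
garlic 452 min [ 0.501 -0.302  0.013] max [ 0.541 -0.256  0.054] med [ 0.516 -0.284  0.034]
blue 590 min [ 0.29  -0.259  0.014] max [ 0.334 -0.21   0.055] med [ 0.308 -0.24   0.035]
onion 874 min [0.329 0.233 0.01 ] max [0.471 0.409 0.066] med [0.377 0.27  0.036]
mug 885 min [0.599 0.13  0.022] max [0.686 0.282 0.097] med [0.627 0.154 0.07 ]
turq 227 min [ 0.506 -0.004  0.014] max [0.547 0.048 0.054] med [0.523 0.023 0.035]
onionS 474 min [0.329 0.235 0.024] max [0.389 0.301 0.068] med [0.351 0.266 0.05 ]
mugS 935 min [0.6   0.115 0.022] max [0.771 0.215 0.097] med [0.667 0.172 0.064]
ovalrim 410 min [ 0.429 -0.171  0.012] max [ 0.549 -0.086  0.023] med [ 0.499 -0.134  0.019]
ovalclip 49 min [ 0.424 -0.168  0.029] max [ 0.555 -0.114  0.043] med [ 0.546 -0.154  0.033]
roundrim 284 min [0.437 0.096 0.012] max [0.517 0.195 0.025] med [0.479 0.149 0.019]
roundclip 44 min [0.442 0.094 0.028] max [0.517 0.2   0.038] med [0.467 0.183 0.034]
ovalS low 94 min [ 0.441 -0.171  0.013] max [ 0.554 -0.14   0.025] med [ 0.516 -0.162  0.018]
ovalS hi 745 min [ 0.384 -0.136  0.055] max [ 0.455 -0.058  0.144] med [ 0.406 -0.092  0.111]
roundS low 163 min [0.437 0.097 0.012] max [0.521 0.181 0.025] med [0.494 0.133 0.018]
roundS hi 520 min [0.411 0.168 0.057] max [0.481 0.236 0.119] med [0.434 0.2   0.096]
```

View pics/crop1.png

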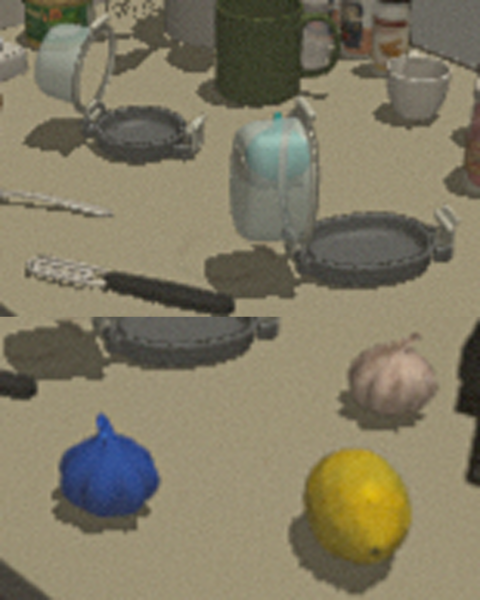

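The crop confirms the choice: yellow lemon, and the pale garlic with its stem up. The sizes and heights fit. The lids lean back at the left end of the bases and the clips are at the right. Next I move above the fruit for a close look.

```bash
cat > d.py <<'E'
# usage: d.py x y z [yaw]  -> shift in tool axes in rows units (total of 0.02 m), turn total of 45deg
import sys; from h import *
o=env.get_obs(); t=list(map(float,sys.argv[1:])); 
M=R.from_euler('xyz',o['tool_rot'],degrees=True).as_matrix()
print('t',o['time_s'],'pos',o['tool_pos'].round(4),'rot',o['tool_rot'].round(1),'F',o['force'].round(1),'grip',round(o['grip_width'],4),round(o['grasp_force'],1),'q',o['qpos'].round(0))
if t:
    print('units of 20mm:',(M.T@(np.array(t[:3])-o['tool_pos'])/.02).round(2))
    if len(t)>3: print('turn about tool z, units 45:',round(((o['tool_rot'][2]-t[3]+90)%180-90)/45,3),'deg',round((o['tool_rot'][2]-t[3]+90)%180-90,1))
E
python3 -m jog '[[1,1,-0.7,-0.2,0],[1,1,-0.7,-0.2,0],[1,1,-0.7,-0.2,0],[1,1,-0.7,-0.2,0],[1,1,-0.7,-0.2,0],[1,1,-0.7,-0.2,0],[1,1,-0.7,-0.2,0],[1,1,-0.7,-0.2,0],[1,1,-0.7,-0.2,0],[1,1,-0.7,-0.2,0]]'
python3 -m jog '[[1,1,-0.7,0,0],[1,1,-0.7,0,0],[1,1,-0.7,0,0],[1,0.7,-0.7,0,0],[1,0,-0.3,0,0],[1,0,0,0,0],[1,0,0,0,0]]'
python3 - <<'E'
from h import *
c=cam('wrist'); save(c,'w1.png'); W=cloud(c); np.save('w1.npy',W); print(np.array(c['T_tool_cam']).round(3).tolist())
hsv=cv2.cvtColor(c['color'],cv2.COLOR_RGB2HSV); z=W[...,2]
m=(hsv[...,1]>150)&(hsv[...,0]>18)&(hsv[...,0]<35)&(z>.012)
def an(m):
    n,l,s,ce=cv2.connectedComponentsWithStats(m.astype(np.uint8))
    for i in range(1,n):
        if s[i,4]<300: continue
        p=W[l==i]; q=p[:,:2]; r=cv2.minAreaRect((q*1000).astype(np.float32)); print(s[i],'zmax',np.percentile(p[:,2],99).round(3),'rect',r, 'med',np.median(q,0).round(3))
an(m); print('all raised'); an((z>.015)&(z<.15))
E
```

```text
time_s: 0.93
tool_pos: [0.3518, -0.419, 0.2536]
tool_rot: [-180.0, 0.0, 18.5]
force: [1.0, -0.5, 0.7]
grip_width: 0.0871
grasp_force: 0.0
time_s: 1.52
tool_pos: [0.401, -0.3388, 0.2537]
tool_rot: [180.0, 0.1, 18.4]
force: [0.1, 0.3, -1.2]
grip_width: 0.0872
grasp_force: 0.0
[[0.001, -0.967, -0.256, 0.069], [1.0, 0.001, 0.0, -0.0], [-0.0, -0.256, 0.967, -0.172], [0.0, 0.0, 0.0, 1.0]]
[ 241  148   43   51 1105] zmax 0.06 rect ((396.67108154296875, -345.22412109375), (79.33172607421875, 45.3920783996582), 58.24119567871094) med [ 0.397 -0.338]
all raised
[   6   12  163  119 5720] zmax 0.147 rect ((472.2325439453125, -117.88855743408203), (83.7061767578125, 167.11383056640625), 62.6633186340332) med [ 0.427 -0.107]
[ 220   36   44   50 1519] zmax 0.058 rect ((529.1376953125, -275.64825439453125), (55.03314971923828, 54.61614227294922), 36.09033203125) med [ 0.527 -0.276]
[ 239  148   46   51 1769] zmax 0.06 rect ((398.9705810546875, -346.530029296875), (65.60972595214844, 65.24555206298828), 6.238964557647705) med [ 0.403 -0.345]
[ 148  180   40   38 1133] zmax 0.056 rect ((318.730224609375, -229.9014129638672), (55.004581451416016, 53.9094352722168), 59.16911315917969) med [ 0.324 -0.233]
```

View pics/w1.png

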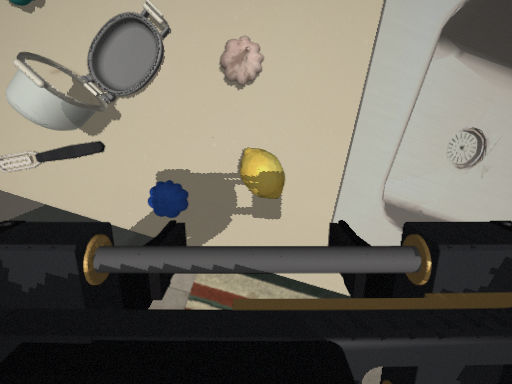

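The wrist view shows the lemon at (262,172), long axis from upper left to lower right. The pale garlic is at (241,60), the blue look-alike at (168,199), and the oval keeper at (126,55) with its lid leaning back at (50,95). Now the lemon axis, garlic and oval base from this cloud.

```bash
python3 - <<'E'
from h import *
W=np.load('w1.npy'); im=cv2.imread('pics/w1.png'); z=W[...,2]
def win(u0,v0,u1,v1):
    m=np.zeros(z.shape,bool); m[v0:v1,u0:u1]=1; return m
for n,w in(('lemon',(232,140,295,206)),('garlic',(212,28,270,92))):
  for lo in(.012,.03,.045):
    p=W[win(*w)&(z>lo)&(z<.1)][:,:2]
    # even out sampling density
    p=np.unique((p/.002).round(),axis=0)*.002
    c=p.mean(0); ev,V=np.linalg.eigh(np.cov((p-c).T)); q=(p-c)@V; e0=q.min(0);e1=q.max(0)
    print(n,lo,len(p),'mid',(c+V@((e0+e1)/2)).round(4),'ext',(e1-e0).round(3),'long ang',np.degrees(np.arctan2(V[1,1],V[0,1])).round(1))
# oval base: rim
m=win(80,5,175,105)&(z>.015)&(z<.023); p=W[m][:,:2]; p=p[(p[:,0]>.43)&(p[:,0]<.56)]
print('oval rim ell',cv2.fitEllipse((cv2.convexHull((p*1000).astype(np.float32)))),len(p))
m=win(80,5,175,105)&(z>.001)&(z<.008); f=W[m]; g=cv2.cvtColor(im,cv2.COLOR_BGR2HSV)[m]
f=f[(g[:,2]<120)&(g[:,1]<50)]; f=f[(f[:,0]>.42)&(f[:,0]<.56)]
print('oval floor',len(f),cv2.fitEllipse(cv2.convexHull((f[:,:2]*1000).astype(np.float32))))
m=win(120,0,175,50)&(z>.026)&(z<.045); p=W[m]; print('clip',len(p),np.median(p,0),p.min(0),p.max(0))
E
python3 d.py 0.40 -0.345 0.15 55
```

```text
lemon 0.012 858 mid [ 0.3996 -0.3465] ext [0.056 0.081] long ang 52.8
lemon 0.03 856 mid [ 0.3996 -0.3465] ext [0.056 0.081] long ang 52.9
lemon 0.045 638 mid [ 0.3987 -0.3465] ext [0.05  0.064] long ang 53.5
garlic 0.012 586 mid [ 0.529 -0.276] ext [0.056 0.058] long ang -179.5
garlic 0.03 546 mid [ 0.5297 -0.2751] ext [0.053 0.057] long ang -170.9
garlic 0.045 120 mid [ 0.5301 -0.2754] ext [0.024 0.026] long ang 145.6
oval rim ell ((491.2217102050781, -127.92143249511719), (83.655029296875, 132.78890991210938), 62.45560073852539) 1529
oval floor 1294 ((484.6423645019531, -117.22146606445312), (93.27555084228516, 154.43612670898438), 56.451942443847656)
clip 238 [ 0.54786842 -0.15669658  0.03280019] [ 0.53738419 -0.16863275  0.02646083] [ 0.55705939 -0.14138688  0.03873577]
t 1.5667 pos [ 0.4008 -0.3394  0.2537] rot [180.    0.   18.4] F [-0.8 -0.6 -0.5] grip 0.0866 0.0 q [ 54.   3. -17.  97.   1.  80. -35.]
units of 20mm: [-0.12  0.25  5.19]
turn about tool z, units 45: -0.814 deg -36.6
```

Everything fits its stated size: lemon 81x56 at 53°, garlic 57, oval long axis -27.5° and its clip at 64 mm. Next I grasp the lemon.

```bash

python3 -m jog '[[1,-0.2,0.31,0.5,0],[1,0,0,1,-0.154],[1,0,0,1,-0.154],[1,0,0,1,-0.154],[1,0,0,1,-0.154],[1,0,0,1,-0.153],[1,0,0,0.5,0],[1,0,0,0,0]]' 15
python3 d.py 0.399 -0.3465 0.034 53
```

```text
time_s: 2.23
tool_pos: [0.3976, -0.3451, 0.1306]
tool_rot: [-179.7, -0.0, 52.8]
force: [-0.8, 0.2, 0.6]
grip_width: 0.0868
grasp_force: 0.0
t 2.2333 pos [ 0.3976 -0.3451  0.1306] rot [-179.7   -0.    52.8] F [-0.8  0.2  0.6] grip 0.0868 0.0 q [ 55.   8. -18. 106.   3.  67.  -1.]
units of 20mm: [-0.01  0.12  4.83]
turn about tool z, units 45: -0.005 deg -0.2
```

```bash

python3 -m jog '[[1,0,0.1,1,0],[1,0,0,1,0],[1,0,0,1,0],[1,0,0,1,0],[1,0,0,0.7,0],[1,0,0,0,0],[0,0,0,0,0],[0,0,0,0,0],[0,0,0,0,0],[0,0,0,0,0],[0,0,0,0,0],[0,0,0,0,0]]' 15
python3 -m jog '[[0,0,0,0,0],[0,0,0,0,0],[0,0,0,-0.5,0],[0,0,0,-1,0],[0,0,0,-1,0],[0,0,0,-1,0],[0,0,0,-1,0],[0,0,0,0,0]]' 15
python3 d.py 0.491 -0.128 0.12 -27.5
```

```text
time_s: 3.23
tool_pos: [0.402, -0.3466, 0.0405]
tool_rot: [179.9, 0.0, 53.1]
force: [0.5, 0.6, 0.4]
grip_width: 0.0548
grasp_force: 0.0
time_s: 3.9
tool_pos: [0.4042, -0.3482, 0.135]
tool_rot: [179.5, 0.1, 53.1]
force: [0.6, -0.1, 0.3]
grip_width: 0.0034
grasp_force: 0.0
t 3.9 pos [ 0.4042 -0.3482  0.135 ] rot [1.795e+02 1.000e-01 5.310e+01] F [ 0.6 -0.1  0.3] grip 0.0034 0.0 q [ 55.   8. -19. 105.   3.  67.  -1.]
units of 20mm: [11.41 -3.15  0.71]
turn about tool z, units 45: 1.791 deg 80.6
```

The lemon slipped out because the grip was too high (TCP at 0.0405). I'll look again.

```bash
cat > m.py <<'E'
from h import *
import sys
# blobs by colour in wrist or scene: yellow / pale, raised
c=cam(sys.argv[1]); W=cloud(c); z=W[...,2]; hsv=cv2.cvtColor(c['color'],cv2.COLOR_RGB2HSV)
save(c,sys.argv[2]); np.save('w.npy',W)
yel=(hsv[...,0]>18)&(hsv[...,0]<35)&(hsv[...,1]>140)
l=cv2.connectedComponentsWithStats(((z>.012)&(z<.1)).astype(np.uint8))
for i in range(1,l[0]):
    if l[2][i,4]<250: continue
    k=l[1]==i; p=W[k]; zz=np.percentile(p[:,2],99); q=np.unique((p[:,:2]/.002).round(),axis=0)*.002
    ce=q.mean(0); ev,V=np.linalg.eigh(np.cov((q-ce).T)); s=(q-ce)@V
    print(l[3][i].round(0),'yellow',round(yel[k].mean(),2),'mid',(ce+V@((s.min(0)+s.max(0))/2)).round(4),'ext',np.ptp(s,0).round(3),'ang',np.degrees(np.arctan2(V[1,1],V[0,1])).round(1),'ztop',zz.round(3))
E
python3 m.py wrist w2.png; python3 m.py scene s2.png
```

```text
[43.  9.] yellow 0.0 mid [ 0.3449 -0.0923] ext [0.018 0.058] ang 127.3 ztop 0.014
[318.  45.] yellow 0.0 mid [ 0.5287 -0.2756] ext [0.056 0.059] ang -174.9 ztop 0.057
[113. 146.] yellow 0.0 mid [ 0.3197 -0.2306] ext [0.055 0.057] ang 100.4 ztop 0.057
[253. 191.] yellow 0.81 mid [ 0.4005 -0.3468] ext [0.058 0.08 ] ang 50.4 ztop 0.06
[200. 146.] yellow 0.0 mid [0.5801 0.3166] ext [0.482 0.735] ang 147.9 ztop 0.099
[455. 200.] yellow 0.0 mid [ 0.8347 -0.353 ] ext [0.123 0.311] ang 111.0 ztop 0.099
[268. 214.] yellow 0.0 mid [ 0.4707 -0.1214] ext [0.09 0.18] ang 165.0 ztop 0.099
[344. 238.] yellow 0.0 mid [ 0.5216 -0.2818] ext [0.042 0.054] ang 126.9 ztop 0.05
[ 55. 288.] yellow 0.0 mid [ 0.0039 -0.0126] ext [0.203 0.217] ang -179.1 ztop 0.098
[261. 266.] yellow 0.0 mid [ 0.3135 -0.2338] ext [0.048 0.058] ang 129.9 ztop 0.056
[334. 276.] yellow 0.94 mid [ 0.3943 -0.3521] ext [0.057 0.065] ang 81.7 ztop 0.06
```

View pics/w2.png

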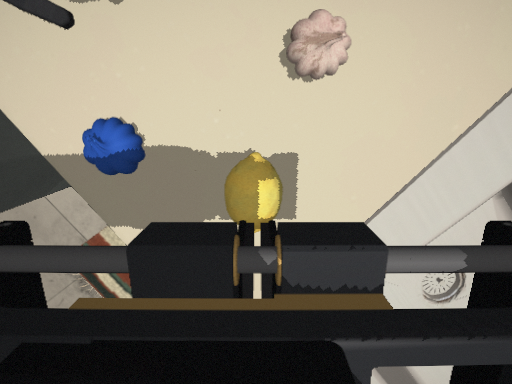

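The lemon hasn't moved. I'll go lower, to its equator.

```bash
python3 -m jog '[[1,0,0,0,0],[1,0,0,0,0],[1,0,0,0,0],[1,0,0,0,0],[1,0,0,0,0],[1,0,0,0,0]]' 20 >/dev/null; python3 d.py 0.4 -0.3465 0.028 53
```

```text
t 4.5 pos [ 0.4016 -0.3462  0.1295] rot [-180.    -0.    53.1] F [-0.4 -0.2 -0. ] grip 0.0334 0.0 q [ 55.   8. -19. 106.   3.  66.  -1.]
units of 20mm: [-0.06 -0.05  5.07]
turn about tool z, units 45: 0.002 deg 0.1
```

```bash
python3 -m jog '[[1,0,0,0,0],[1,0,0,0,0],[1,0,0,0,0],[1,0,0,0,0],[1,0,0,0,0],[1,0,0,0,0],[1,0,0,0.3,0],[1,0,0,0.7,0],[1,0,0,1,0],[1,0,0,1,0],[1,0,0,1,0],[1,-0.05,0,1,0]]' 20
python3 -m jog '[[1,0,0,0.05,0],[1,0,0,0,0],[0,0,0,0,0],[0,0,0,0,0],[0,0,0,0,0],[0,0,0,0,0],[0,0,0,0,0],[0,0,0,0,0],[0,0,0,0,0],[0,0,0,0,0],[0,0,0,0,0],[0,0,0,0,0]]'
python3 -m jog '[[0,0,0,0,0],[0,0,0,0,0]]'
```

```text
time_s: 5.5
tool_pos: [0.4011, -0.3468, 0.0286]
tool_rot: [180.0, -0.0, 53.1]
force: [-0.2, -0.5, 0.8]
grip_width: 0.0873
grasp_force: 0.0
time_s: 6.5
tool_pos: [0.4014, -0.3473, 0.0292]
tool_rot: [180.0, 0.0, 53.1]
force: [-0.2, 0.3, 2.0]
grip_width: 0.0519
grasp_force: 19.6
time_s: 6.67
tool_pos: [0.4014, -0.3473, 0.0291]
tool_rot: [180.0, 0.0, 53.1]
force: [0.0, -0.5, 3.3]
grip_width: 0.0522
grasp_force: 19.7
```

Lemon gripped at 19.7 N. Lift it and carry it to the oval keeper.

```bash
python3 -m jog '[[0,0,0,-0.5,0],[0,0,0,-1,0],[0,0,0,-1,0],[0,0,0,-1,0],[0,0,0,-1,0],[0,0,0,-1,0],[0,0,0,0,0]]'
python3 -m jog '[[0,0.5,-0.25,0,0],[0,1,-0.25,0,0],[0,1,-0.25,0,0],[0,1,-0.25,0,0],[0,1,-0.25,0,0],[0,1,-0.25,0,0],[0,1,-0.25,0,0],[0,1,-0.25,0,0],[0,1,-0.25,0,0],[0,1,-0.25,0,0],[0,1,-0.25,0,0],[0,0.96,-0.25,0,0]]'
python3 -m jog '[[0,0,0,0,0.15],[0,0,0,0,0.15],[0,0,0,0,0.15],[0,0,0,0,0.15],[0,0,0,0,0.15],[0,0,0,0,0.15],[0,0,0,0,0.15],[0,0,0,0,0.15],[0,0,0,0,0.15],[0,0,0,0,0.15],[0,0,0,0,0.15],[0,0,0,0,0.14]]'
python3 -m jog '[[0,0,0,0,0],[0,0,0,0,0]]'
python3 d.py 0.491 -0.128 0.036 -27.5; python3 m.py wrist w3.png
```

```text
time_s: 7.25
tool_pos: [0.4029, -0.3485, 0.1431]
tool_rot: [179.6, 0.0, 53.1]
force: [1.6, -0.7, -1.6]
grip_width: 0.0527
grasp_force: 19.4
time_s: 8.25
tool_pos: [0.4894, -0.1253, 0.1369]
tool_rot: [-179.8, 0.1, 53.2]
force: [-0.0, -0.3, -1.2]
grip_width: 0.0524
grasp_force: 19.4
time_s: 9.25
tool_pos: [0.489, -0.1264, 0.1368]
tool_rot: [180.0, 0.2, -27.7]
force: [-0.7, -0.4, -1.2]
grip_width: 0.0521
grasp_force: 19.4
time_s: 9.42
tool_pos: [0.4896, -0.1268, 0.1374]
tool_rot: [180.0, 0.2, -27.2]
force: [-1.0, 0.0, -1.8]
grip_width: 0.052
grasp_force: 19.4
t 9.4167 pos [ 0.4896 -0.1268  0.1374] rot [180.    0.2 -27.2] F [-1.   0.  -1.8] grip 0.052 19.4 q [  36.    5.  -26.  108.    3.   67. -108.]
units of 20mm: [0.11 0.02 5.07]
turn about tool z, units 45: 0.006 deg 0.3
[132.  23.] yellow 0.0 mid [ 0.6873 -0.0818] ext [0.055 0.131] ang 50.4 ztop 0.098
[ 9. 52.] yellow 0.0 mid [0.7093 0.0161] ext [0.019 0.048] ang 140.8 ztop 0.045
[378.  80.] yellow 0.0 mid [ 0.53   -0.2744] ext [0.055 0.061] ang -174.0 ztop 0.057
[255. 151.] yellow 0.0 mid [ 0.5136 -0.1398] ext [0.089 0.085] ang 60.5 ztop 0.038
[112. 208.] yellow 0.0 mid [0.5433 0.0144] ext [0.033 0.057] ang 57.4 ztop 0.05
```

View pics/w3.png

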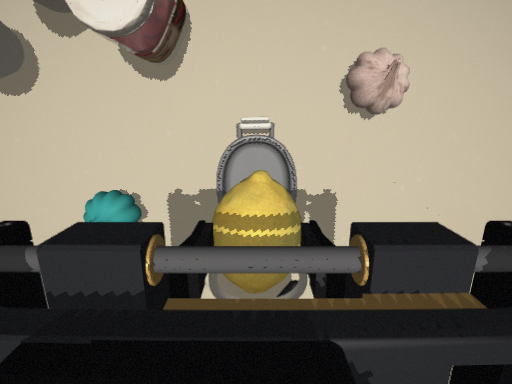

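Lemon at (257,230) is centred and aligned over the hollow, with the clip at (256,128) straight ahead. Lower it to just above the rim and release.

```bash
python3 -m jog '[[0,0.1,0,0.5,0],[0,0,0,1,0],[0,0,0,1,0],[0,0,0,1,0],[0,0,0,0.8,0],[0,0,0,0.5,0],[0,0,0,0.07,0],[0,0,0,0,0],[0,0,0,0,0]]'
python3 -m jog '[[0.75,0,0,0,0],[0.75,0,0,0,0],[0.75,0,0,0,0],[0.75,0,0,0,0],[0.75,0,0,0,0],[0.75,0,0,0,0],[0.9,0,0,-0.5,0],[1,0,0,-1,0],[1,0,0,-1,0],[1,0,0,-1,0],[1,0,0,-1,0],[1,0,0,-1,0]]'
python3 -m jog '[[1,0,0,0,0],[1,0,0,0,0]]'
python3 m.py wrist w4.png; python3 - <<'E'
from h import *
W=np.load('w.npy'); im=cv2.imread('pics/w4.png'); h=cv2.cvtColor(im,cv2.COLOR_BGR2HSV)
m=(h[...,0]>18)&(h[...,0]<35)&(h[...,1]>140)&(W[...,2]>.02)&(W[...,2]<.1); p=W[m]
print(len(p),p.min(0),p.max(0),'top',np.percentile(p[:,2],99), p[p[:,2]>np.percentile(p[:,2],90)].mean(0))
E
python3 d.py 0.53 -0.275 0.16 60
```

```text
time_s: 10.22
tool_pos: [0.4932, -0.1288, 0.0421]
tool_rot: [-180.0, -0.1, -27.4]
force: [0.7, 0.8, -0.5]
grip_width: 0.0521
grasp_force: 19.4
time_s: 11.22
tool_pos: [0.4926, -0.1286, 0.1533]
tool_rot: [-180.0, -0.0, -27.4]
force: [-0.1, -0.3, 0.4]
grip_width: 0.0862
grasp_force: 0.0
time_s: 11.38
tool_pos: [0.4935, -0.129, 0.1531]
tool_rot: [-180.0, -0.2, -27.5]
force: [0.3, 0.3, -1.8]
grip_width: 0.0871
grasp_force: 0.0
[129.  27.] yellow 0.0 mid [ 0.6885 -0.0816] ext [0.058 0.135] ang 51.2 ztop 0.098
[16. 59.] yellow 0.0 mid [0.7184 0.0267] ext [0.047 0.057] ang 141.0 ztop 0.052
[370.  88.] yellow 0.0 mid [ 0.5299 -0.274 ] ext [0.053 0.06 ] ang -178.0 ztop 0.057
[256. 187.] yellow 0.0 mid [ 0.4934 -0.1282] ext [0.085 0.135] ang 153.4 ztop 0.037
[257. 187.] yellow 0.89 mid [ 0.4939 -0.1292] ext [0.057 0.083] ang 150.3 ztop 0.063
[121. 215.] yellow 0.0 mid [0.5331 0.017 ] ext [0.049 0.056] ang -169.3 ztop 0.05
2831 [ 0.45837232 -0.15954559  0.02827213] [ 0.65924032 -0.10134878  0.06504903] top 0.06352370046101768 [ 0.49583789 -0.13093466  0.06286111]
t 11.4333 pos [ 0.4925 -0.1287  0.1518] rot [180.   -0.  -27.4] F [-0.5 -0.1 -0.4] grip 0.0872 0.0 q [  37.    5.  -26.  107.    2.   69. -108.]
units of 20mm: [ 5.03  5.63 -0.41]
turn about tool z, units 45: -1.943 deg -87.4
```

Lemon down in the oval hollow (top 63 mm, centred). Now the garlic.

```bash
python3 -m jog '[[1,0.5,0.5,0,0],[1,0.9,1,0,0],[1,0.9,1,0,0],[1,0.9,1,0,0],[1,0.9,1,0,0],[1,0.9,1,0,0],[1,0.03,0.23,0,0],[1,0,0,0,-0.15],[1,0,0,0,-0.15],[1,0,0,0,-0.15],[1,0,0,0,-0.15],[1,0,0,0,-0.15]]' 
python3 -m jog '[[1,0,0,0,-0.15],[1,0,0,0,-0.15],[1,0,0,0.3,-0.15],[1,0,0,0.5,-0.15],[1,0,0,0.7,-0.15],[1,0,0,0.5,-0.15],[1,0,0,0,-0.15],[1,0,0,0,-0.14],[1,0,0,0,0],[1,0,0,0,0]]' 
python3 d.py 0.5295 -0.2745 0.026 60; python3 m.py wrist w5.png
```

```text
time_s: 12.43
tool_pos: [0.5281, -0.2772, 0.1499]
tool_rot: [-179.9, 0.1, 6.6]
force: [0.4, 0.1, -0.6]
grip_width: 0.087
grasp_force: 0.0
time_s: 13.27
tool_pos: [0.5283, -0.2771, 0.1104]
tool_rot: [-179.9, -0.0, 59.7]
force: [-0.2, 0.0, 0.1]
grip_width: 0.0874
grasp_force: 0.0
t 13.2667 pos [ 0.5283 -0.2771  0.1104] rot [-179.9   -0.    59.7] F [-0.2  0.   0.1] grip 0.0874 0.0 q [ 52.  19. -32.  97.  11.  67. -13.]
units of 20mm: [ 0.14 -0.01  4.22]
turn about tool z, units 45: -0.008 deg -0.3
[113.  68.] yellow 0.42 mid [ 0.459  -0.1122] ext [0.09  0.212] ang 159.2 ztop 0.084
[480.  33.] yellow 0.0 mid [ 0.7461 -0.2499] ext [0.025 0.066] ang 94.5 ztop 0.079
[257. 193.] yellow 0.0 mid [ 0.5295 -0.2744] ext [0.055 0.057] ang 173.1 ztop 0.057
```

```bash
python3 -m jog '[[1,0.14,0,0.5,0],[1,0,0,1,0],[1,0,0,1,0],[1,0,0,1,0],[1,0,0,0.7,0],[1,0,0,0.02,0],[1,0,0,0,0]]' 20
python3 -m jog '[[0,0,0,0,0],[0,0,0,0,0],[0,0,0,0,0],[0,0,0,0,0],[0,0,0,0,0],[0,0,0,0,0],[0,0,0,0,0],[0,0,0,0,0],[0,0,0,0,0],[0,0,0,0,0]]'
python3 -m jog '[[0,0,0,-0.3,0],[0,0,0,-0.6,0],[0,0,0,-1,0],[0,0,0,-1,0],[0,0,0,-1,0],[0,0,0,-1,0],[0,0,0,-1,0],[0,0,0,-0.6,0],[0,0,0,0,0],[0,0,0,0,0]]'
python3 - <<'E'
from h import *
W=np.load('scene0.npy');S=np.load('side0.npy')
P=np.vstack([W[165:200,190:232].reshape(-1,3),S[198:232,160:206].reshape(-1,3)])
k=(P[:,2]>.016)&(P[:,2]<.0225)&(P[:,0]>.42)&(P[:,0]<.54)&(P[:,1]>.07)&(P[:,1]<.21); q=P[k][:,:2]
print('rim ell',cv2.fitEllipse(cv2.convexHull((q*1000).astype(np.float32))))
k=(P[:,2]>.028)&(P[:,2]<.045); q=P[k]
print(q[q[:,1]<.14].mean(0),(q[:,1]<.14).sum(), q[q[:,1]>.16].mean(0))
E
python3 d.py 0.45 0.08 0.18 130
```

```text
time_s: 13.9
tool_pos: [0.5299, -0.2739, 0.0262]
tool_rot: [-179.9, -0.0, 59.8]
force: [0.1, 0.6, 0.1]
grip_width: 0.0871
grasp_force: 0.0
time_s: 14.73
tool_pos: [0.5305, -0.2744, 0.0277]
tool_rot: [180.0, 0.0, 59.8]
force: [-1.7, 0.8, 5.3]
grip_width: 0.0383
grasp_force: 17.5
time_s: 15.57
tool_pos: [0.5306, -0.2745, 0.1575]
tool_rot: [179.9, 0.0, 59.8]
force: [0.2, -0.3, 0.3]
grip_width: 0.0004
grasp_force: 0.0
rim ell ((477.92877197265625, 148.44654846191406), (85.66481018066406, 114.89524841308594), 34.01013946533203)
[0.50451452 0.10062947 0.03307936] 48 [0.45571975 0.19174865 0.03578308]
t 15.5667 pos [ 0.5306 -0.2745  0.1575] rot [179.9   0.   59.8] F [ 0.2 -0.3  0.3] grip 0.0004 0.0 q [ 52.  17. -32.  94.   9.  72. -12.]
units of 20mm: [ 13.3  -12.39  -1.14]
turn about tool z, units 45: -1.559 deg -70.2
```

The garlic slipped because its widest part is lower. Reopen, re-measure, and get its profile by height.

```bash
python3 -m jog '[[1,0,0,0,0],[1,0,0,0,0],[1,0,0,0,0],[1,0,0,0,0],[1,0,0,0,0],[1,0,0,0,0],[1,0,0,0,0],[1,0,0,0,0],[1,0,0,0,0]]' 20
python3 m.py wrist w6.png; python3 - <<'E'
from h import *
W=np.load('w.npy'); W0=np.load('scene0.npy')[220:255,325:362].reshape(-1,3); c0=np.array([.529,-.2755])
for a in np.arange(.006,.06,.006):
    p=W0[(W0[:,2]>a)&(W0[:,2]<a+.006)]; 
    if len(p): print(a.round(3),len(p),np.percentile(np.hypot(*(p[:,:2]-c0).T),90).round(4))
E
python3 d.py 0.5295 -0.2745 0.021 60
```

```text
time_s: 16.32
tool_pos: [0.5304, -0.2744, 0.1571]
tool_rot: [180.0, 0.0, 59.9]
force: [-0.1, -1.0, -0.3]
grip_width: 0.0528
grasp_force: 0.0
[455.  44.] yellow 0.0 mid [ 0.7519 -0.2454] ext [0.035 0.072] ang 82.9 ztop 0.099
[131.  78.] yellow 0.37 mid [ 0.4486 -0.1091] ext [0.094 0.233] ang 162.1 ztop 0.096
[255. 186.] yellow 0.0 mid [ 0.527 -0.273] ext [0.054 0.058] ang 179.9 ztop 0.057
0.006 7 0.0235
0.012 31 0.0268
0.018 52 0.0295
0.024 76 0.0293
0.03 90 0.0268
0.036 100 0.0222
0.042 64 0.0144
0.048 21 0.0074
0.054 11 0.0121
t 16.3667 pos [ 0.5304 -0.2744  0.1571] rot [180.    0.   59.9] F [-0.   0.1 -0.2] grip 0.0564 0.0 q [ 52.  17. -32.  94.   9.  72. -12.]
units of 20mm: [-0.03 -0.04  6.8 ]
turn about tool z, units 45: -0.003 deg -0.1
```

View pics/w6.png

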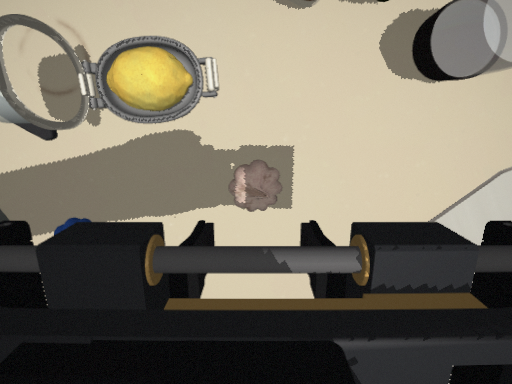

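The garlic is still upright at (255,186), that is (0.527,-0.273), and widest at about 21 mm. Regrasp lower with more force.

```bash
python3 -m jog '[[1,0,-0.16,0.5,0],[1,0,0,1,0],[1,0,0,1,0],[1,0,0,1,0],[1,0,0,1,0],[1,0,0,1,0],[1,0,0,0.8,0],[1,0,0,0.5,0],[1,0,0,0.03,0],[1,0,0,0,0]]' 25
python3 -m jog '[[0,0,0,0,0],[0,0,0,0,0],[0,0,0,0,0],[0,0,0,0,0],[0,0,0,0,0],[0,0,0,0,0],[0,0,0,0,0],[0,0,0,0,0],[0,0,0,0,0],[0,0,0,0,0]]'
python3 -m jog '[[0,0,0,-0.3,0],[0,0,0,-0.6,0],[0,0,0,-1,0],[0,0,0,-1,0],[0,0,0,-1,0],[0,0,0,-1,0],[0,0,0,-1,0],[0,0,0,-1,0],[0,0,0,-0.6,0],[0,0,0,0,0],[0,0,0,0,0]]'
python3 d.py 0.45 0.08 0.18 130
```

```text
time_s: 17.2
tool_pos: [0.5272, -0.2725, 0.02]
tool_rot: [-179.9, -0.0, 59.9]
force: [-0.1, -0.4, 0.0]
grip_width: 0.087
grasp_force: 0.0
time_s: 18.03
tool_pos: [0.528, -0.273, 0.0218]
tool_rot: [180.0, 0.0, 59.8]
force: [-2.2, -0.4, 8.6]
grip_width: 0.0475
grasp_force: 22.1
time_s: 18.95
tool_pos: [0.5278, -0.2728, 0.1707]
tool_rot: [179.9, 0.0, 59.9]
force: [-0.1, 0.0, -0.2]
grip_width: 0.0006
grasp_force: 0.0
t 18.95 pos [ 0.5278 -0.2728  0.1707] rot [179.9   0.   59.9] F [-0.1  0.  -0.2] grip 0.0006 0.0 q [ 52.  16. -32.  94.   9.  73. -12.]
units of 20mm: [ 13.3  -12.22  -0.48]
turn about tool z, units 45: -1.559 deg -70.1
```

Slipped again. Look at the lobes up close before the next try.

```bash
python3 -m jog '[[1,0,0,0,0],[1,0,0,0,0],[1,0,0,0,0],[1,0,0,0,0],[1,0,0,0,0],[1,0,0,0,0],[1,0,0,0,0],[1,0,0,0,0],[1,0,0,0,0],[1,0,0,0,0],[1,0,0,0,0],[1,0,0,0,0]]' 20
python3 m.py wrist w7.png |grep '57$\|58$\|05. ang'; python3 - <<'E'
from h import *
im=cv2.imread('pics/w7.png'); a=cv2.resize(im[150:230,210:300],None,fx=5,fy=5,interpolation=2)
c=cam('scene'); b=cv2.resize(c['color'][205:265,315:375,::-1],(400,400),interpolation=2)
cv2.imwrite('pics/crop7.png',np.hstack([cv2.resize(a,(400,400)),b]))
W=cloud(c)[215:262,322:368].reshape(-1,3); W=W[(W[:,2]>.004)&(W[:,2]<.07)]; 
for a in np.arange(.004,.06,.006):
    p=W[(W[:,2]>a)&(W[:,2]<a+.006)]
    if len(p)>3: print(a.round(3),len(p),'width along cam right',np.ptp(p[:,:2]@[.739,-.673]).round(4))
Wn=np.load('w.npy'); k=(Wn[...,2]>.012)&(Wn[...,2]<.06); k[:140]=0;k[235:]=0;k[:,:200]=0;k[:,310:]=0
p=Wn[k][:,:2]; c=(p.min(0)+p.max(0))/2; d=p-c; a=np.degrees(np.arctan2(d[:,1],d[:,0])); r=np.hypot(*d.T)
print(c,[(int(x),round(r[abs((a-x+180)%360-180)<5].max()*1000,1)) for x in range(-180,180,10)])
E
python3 d.py 0.527 -0.273 0.0175 60
```

```text
time_s: 19.95
tool_pos: [0.5276, -0.2728, 0.1705]
tool_rot: [180.0, 0.0, 59.9]
force: [-0.5, 0.3, -0.3]
grip_width: 0.0727
grasp_force: 0.0
[257. 184.] yellow 0.0 mid [ 0.5261 -0.2754] ext [0.055 0.059] ang 170.1 ztop 0.057
0.004 4 width along cam right 0.0699
0.01 23 width along cam right 0.0408
0.016 48 width along cam right 0.0531
0.022 63 width along cam right 0.0585
0.028 90 width along cam right 0.0538
0.034 97 width along cam right 0.0441
0.04 83 width along cam right 0.0353
0.046 33 width along cam right 0.0176
0.052 12 width along cam right 0.0123
[ 0.52609697 -0.27474553] [(-180, np.float64(29.4)), (-170, np.float64(29.7)), (-160, np.float64(29.4)), (-150, np.float64(26.5)), (-140, np.float64(27.4)), (-130, np.float64(26.5)), (-120, np.float64(23.6)), (-110, np.float64(26.7)), (-100, np.float64(27.8)), (-90, np.float64(24.0)), (-80, np.float64(27.9)), (-70, np.float64(28.4)), (-60, np.float64(26.4)), (-50, np.float64(27.6)), (-40, np.float64(29.3)), (-30, np.float64(27.5)), (-20, np.float64(25.5)), (-10, np.float64(28.6)), (0, np.float64(29.6)), (10, np.float64(28.4)), (20, np.float64(25.6)), (30, np.float64(27.3)), (40, np.float64(28.4)), (50, np.float64(28.1)), (60, np.float64(27.3)), (70, np.float64(24.5)), (80, np.float64(26.2)), (90, np.float64(27.4)), (100, np.float64(27.4)), (110, np.float64(27.1)), (120, np.float64(24.9)), (130, np.float64(25.9)), (140, np.float64(28.5)), (150, np.float64(29.3)), (160, np.float64(28.2)), (170, np.float64(26.7))]
t 20.05 pos [ 0.5276 -0.2728  0.1705] rot [180.    0.   59.9] F [-0.2 -0.2  0.2] grip 0.0806 0.0 q [ 52.  16. -32.  94.   9.  73. -12.]
units of 20mm: [-0.02 -0.02  7.65]
turn about tool z, units 45: -0.003 deg -0.1
```

View pics/crop7.png

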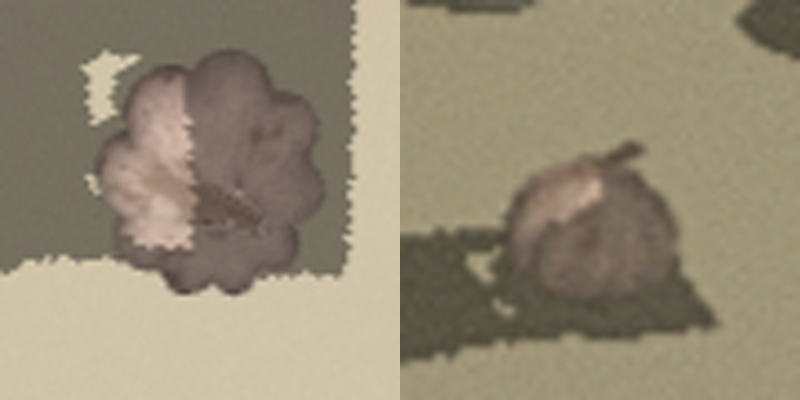

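The widest height is about 24 mm and the bulb centre is (0.526,-0.2747). Go as low as the table allows, with a gentler grip.

```bash
python3 -m jog '[[1,-0.12,0,0.6,0],[1,0,0,1,0],[1,0,0,1,0],[1,0,0,1,0],[1,0,0,1,0],[1,0,0,1,0],[1,0,0,1,0],[1,0,0,0.6,0],[1,0,0,0.43,0],[1,0,0,0,0],[1,0,0,0,0],[1,0,0,0,0]]' 10
python3 -m jog '[[0,0,0,0,0],[0,0,0,0,0],[0,0,0,0,0],[0,0,0,0,0],[0,0,0,0,0],[0,0,0,0,0],[0,0,0,0,0],[0,0,0,0,0],[0,0,0,0,0]]'
python3 -m jog '[[0,0,0,0,0],[0,0,0,0,0]]'
```

```text
time_s: 21.05
tool_pos: [0.5273, -0.2752, 0.0189]
tool_rot: [179.9, 0.0, 59.9]
force: [0.0, -0.8, 0.2]
grip_width: 0.0871
grasp_force: 0.0
time_s: 21.8
tool_pos: [0.5264, -0.2749, 0.0179]
tool_rot: [180.0, 0.0, 59.8]
force: [0.9, 0.3, 0.8]
grip_width: 0.0533
grasp_force: 9.4
time_s: 21.97
tool_pos: [0.5265, -0.2749, 0.0179]
tool_rot: [180.0, 0.0, 59.9]
force: [0.1, -0.2, 1.5]
grip_width: 0.0537
grasp_force: 9.5
```

Stable at 53.7 mm. Lift it gently.

```bash
python3 -m jog '[[0,0,0,-0.2,0],[0,0,0,-0.4,0],[0,0,0,-0.8,0],[0,0,0,-1,0],[0,0,0,-1,0],[0,0,0,-1,0],[0,0,0,-1,0],[0,0,0,-1,0],[0,0,0,-0.6,0],[0,0,0,-0.3,0],[0,0,0,0,0]]'
python3 d.py 0.45 0.08 0.18 130
```

```text
time_s: 22.88
tool_pos: [0.5271, -0.2752, 0.1654]
tool_rot: [179.9, 0.0, 59.8]
force: [0.6, 0.6, -1.0]
grip_width: 0.0534
grasp_force: 9.4
t 22.8833 pos [ 0.5271 -0.2752  0.1654] rot [179.9   0.   59.8] F [ 0.6  0.6 -1. ] grip 0.0534 9.4 q [ 52.  16. -32.  94.   9.  72. -12.]
units of 20mm: [ 13.42 -12.25  -0.77]
turn about tool z, units 45: -1.559 deg -70.2
```

```bash
python3 -m jog '[[0,0.4,-0.3,-0.3,0],[0,0.8,-0.6,-0.4,0],[0,0.95,-0.7,-0.3,0],[0,0.95,-0.7,0,0],[0,0.95,-0.7,0,0],[0,0.95,-0.7,0,0],[0,0.95,-0.7,0,0],[0,0.95,-0.7,0,0],[0,0.95,-0.7,0,0],[0,0.95,-0.7,0,0],[0,0.95,-0.7,0,0],[0,0.95,-0.7,0,0]]'
python3 -m jog '[[0,0.95,-0.7,0,0],[0,0.95,-0.7,0,0],[0,0.95,-0.7,0,0],[0,0.95,-0.7,0,0],[0,0.95,-0.7,0,0],[0,0.95,-0.7,0,0],[0,0.8,-0.6,0,0],[0,0,0,0,-0.1],[0,0,0,0,-0.14],[0,0,0,0,-0.14],[0,0,0,0,-0.14]]'
python3 -m jog '[[0,0,0,0,-0.14],[0,0,0,0,-0.14],[0,0,0,0,-0.14],[0,0,0,0,-0.14],[0,0,0,0,-0.14],[0,0,0,0,-0.14],[0,0,0,0,0],[0,0,0,0,0]]'
python3 m.py wrist w8.png
python3 d.py 0.478 0.148 0.04 120
```

```text
time_s: 23.88
tool_pos: [0.4957, -0.0086, 0.1827]
tool_rot: [-179.9, 0.1, 59.9]
force: [0.0, -0.2, 0.2]
grip_width: 0.0534
grasp_force: 9.4
time_s: 24.8
tool_pos: [0.478, 0.1508, 0.1826]
tool_rot: [-179.9, 0.0, 83.6]
force: [0.4, 0.2, -0.7]
grip_width: 0.0536
grasp_force: 9.4
time_s: 25.47
tool_pos: [0.4785, 0.1504, 0.183]
tool_rot: [-179.9, -0.0, 120.9]
force: [0.0, 0.3, -1.3]
grip_width: 0.0535
grasp_force: 9.4
[221.  29.] yellow 0.0 mid [0.368 0.264] ext [0.058 0.073] ang -150.4 ztop 0.075
[357.   7.] yellow 0.0 mid [0.4672 0.3584] ext [0.02  0.065] ang -156.2 ztop 0.029
[465.  22.] yellow 0.0 mid [0.5716 0.399 ] ext [0.047 0.07 ] ang -157.9 ztop 0.06
[258. 126.] yellow 0.0 mid [0.4463 0.2065] ext [0.056 0.087] ang -151.1 ztop 0.1
[489. 157.] yellow 0.0 mid [0.6871 0.313 ] ext [0.048 0.113] ang 117.8 ztop 0.089
[227. 178.] yellow 0.0 mid [0.4479 0.1339] ext [0.016 0.052] ang 118.8 ztop 0.023
[287. 180.] yellow 0.0 mid [0.5081 0.1666] ext [0.017 0.055] ang 120.5 ztop 0.023
[381. 213.] yellow 0.0 mid [0.6265 0.1791] ext [0.054 0.081] ang 67.2 ztop 0.097
[242. 287.] yellow 0.0 mid [0.532 0.025] ext [0.038 0.055] ang -151.9 ztop 0.057
t 25.5167 pos [0.4788 0.1503 0.1832] rot [-179.9   -0.   120.9] F [-0.6 -0.2 -0.5] grip 0.0537 9.4 q [ 33.   5. -56. 105.   5.  73.   7.]
units of 20mm: [-0.08 -0.08  7.16]
turn about tool z, units 45: 0.02 deg 0.9
```

View pics/w8.png

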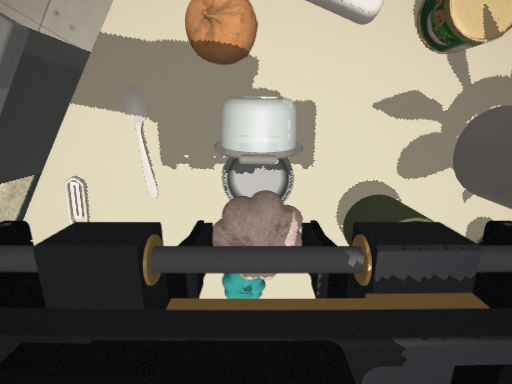

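Garlic held over the round hollow. The rim sides are symmetric about (0.478,0.150) and the axis is 119°. The mug is at right (385,215) with about 20 mm clearance. Lower to just above the rim and release.

```bash
python3 -m jog '[[0,0,-0.07,0.5,0.02],[0,0,0,1,0.02],[0,0,0,1,0],[0,0,0,1,0],[0,0,0,1,0],[0,0,0,1,0],[0,0,0,0.9,0],[0,0,0,0.6,0],[0,0,0,0.25,0],[0,0,0,0,0],[0,0,0,0,0],[0,0,0,0,0]]'
python3 -m jog '[[0.75,0,0,0,0],[0.75,0,0,0,0],[0.75,0,0,0,0],[0.75,0,0,0,0],[0.75,0,0,0,0],[0.75,0,0,0,0],[0.9,0,0,-0.5,0],[1,0,0,-1,0],[1,0,0,-1,0],[1,0,0,-1,0],[1,0,0,-1,0],[1,0,0,-1,0]]'
python3 -m jog '[[1,0,0,-1,0],[1,0,0,-1,0],[1,0,0,0,0]]'
python3 m.py wrist w9.png; python3 - <<'E'
from h import *
W=np.load('w.npy'); k=(abs(W[...,0]-.478)<.05)&(abs(W[...,1]-.149)<.05)
for lo,hi in((.025,.08),(.03,.08),(.045,.08)):
    p=W[k&(W[...,2]>lo)&(W[...,2]<hi)]; q=np.unique((p[:,:2]/.002).round(),axis=0)*.002; print(lo,len(p),(q.min(0)+q.max(0))/2,np.ptp(q,0),q.mean(0),p[:,2].max())
E
python3 d.py
```

```text
time_s: 26.52
tool_pos: [0.4792, 0.1498, 0.0398]
tool_rot: [179.9, 0.0, 119.2]
force: [0.4, 0.4, 0.7]
grip_width: 0.0536
grasp_force: 9.4
time_s: 27.52
tool_pos: [0.4782, 0.1498, 0.1505]
tool_rot: [180.0, 0.0, 119.3]
force: [-0.3, 0.0, -0.1]
grip_width: 0.0861
grasp_force: 0.0
time_s: 27.77
tool_pos: [0.4806, 0.1507, 0.1933]
tool_rot: [179.6, 0.2, 119.3]
force: [1.5, 0.3, 0.9]
grip_width: 0.087
grasp_force: 0.0
[214.  30.] yellow 0.0 mid [0.367  0.2638] ext [0.06  0.073] ang -150.9 ztop 0.075
[345.   7.] yellow 0.0 mid [0.4657 0.3577] ext [0.018 0.068] ang -158.1 ztop 0.029
[453.  19.] yellow 0.0 mid [0.5756 0.401 ] ext [0.047 0.077] ang -152.7 ztop 0.06
[253. 124.] yellow 0.0 mid [0.4459 0.2062] ext [0.055 0.087] ang -149.9 ztop 0.1
[484. 147.] yellow 0.0 mid [0.6868 0.3135] ext [0.048 0.112] ang 117.7 ztop 0.099
[255. 187.] yellow 0.0 mid [0.4788 0.1406] ext [0.085 0.097] ang 94.1 ztop 0.06
[381. 214.] yellow 0.0 mid [0.6433 0.1816] ext [0.071 0.084] ang 166.5 ztop 0.097
[244. 284.] yellow 0.0 mid [0.5351 0.0205] ext [0.041 0.057] ang -148.8 ztop 0.058
0.025 1766 [0.485 0.138] [0.066 0.076] [0.48285226 0.144507  ] 0.06378512377371304
0.03 1732 [0.486 0.138] [0.064 0.076] [0.48289623 0.14442453] 0.06378512377371304
0.045 650 [0.481 0.149] [0.034 0.034] [0.48052101 0.1497395 ] 0.06378512377371304
t 27.8167 pos [0.4797 0.1502 0.1913] rot [1.798e+02 1.000e-01 1.193e+02] F [ 0.  -0.3 -0.7] grip 0.0868 0.0 q [ 34.   5. -56. 104.   4.  73.   6.]
```

View pics/w9.png

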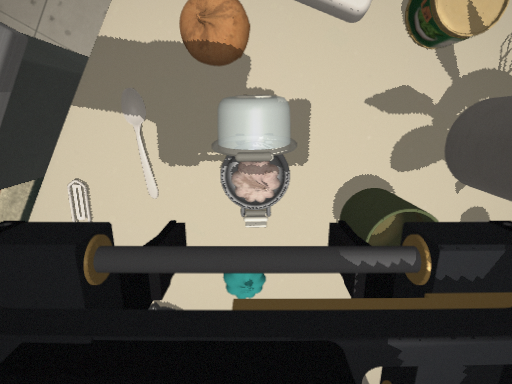

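The garlic sits in the hollow at (255,178) and the lid leans back at (255,122). Check the lid's profile and move behind it with fingers shut.

```bash
python3 - <<'E'
from h import *
W=np.load('w.npy').reshape(-1,3); a=np.radians(119.2); d=W[:,:2]-[.478,.149]; u=d@[np.cos(a),np.sin(a)]; v=d@[-np.sin(a),np.cos(a)]
k=(abs(v)<.03)&(u>.03)&(u<.16)&(W[:,2]>.02); 
for z in np.arange(.02,.14,.01):
    s=k&(abs(W[:,2]-z)<.005)
    if s.any(): print(z.round(3),s.sum(),'u',u[s].min().round(3),u[s].max().round(3),'v',v[s].min().round(3),v[s].max().round(3))
E
python3 -m jog '[[0,0.5,0,0,0],[0,1,0,0,0],[0,1,0,0,0],[0,1,0,0,0],[0,1,0,0,0],[0,1,0,0,0],[0,1,0,0,0],[0,0.75,0,0,0],[0,0,0,0,0],[0,0,0,0,0],[0,0,0,0,0],[0,0,0,0,0]]'
python3 d.py 0.4073 0.2756 0.097 119.2
```

```text
0.03 56 u 0.127 0.157 v 0.006 0.03
0.04 199 u 0.127 0.16 v 0.006 0.03
0.05 361 u 0.131 0.16 v 0.01 0.03
0.06 225 u 0.141 0.16 v 0.015 0.03
0.07 11 u 0.09 0.092 v 0.0 0.028
0.08 33 u 0.087 0.092 v -0.03 0.029
0.09 342 u 0.039 0.091 v -0.03 0.03
0.1 1532 u 0.038 0.089 v -0.029 0.029
0.11 1818 u 0.038 0.086 v -0.024 0.023
0.12 307 u 0.034 0.042 v -0.016 0.016
time_s: 28.82
tool_pos: [0.408, 0.2746, 0.1883]
tool_rot: [-179.9, 0.0, 119.1]
force: [0.4, -0.4, 0.0]
grip_width: 0.0154
grasp_force: 0.0
t 28.8167 pos [0.408  0.2746 0.1883] rot [-179.9    0.   119.1] F [ 0.4 -0.4  0. ] grip 0.0154 0.0 q [ 25.   4. -63. 105.   4.  73. -10.]
units of 20mm: [ 0.06 -0.    4.57]
turn about tool z, units 45: -0.001 deg -0.1
```

The lid is near upright (lip at u=38 mm, z=0.12, flat top at u=92 mm). Come down behind it, clear of the onion, and push it over.

```bash
python3 -m jog '[[0,-0.5,0,0.3,0],[0,-0.5,0,1,0],[0,0,0,1,0],[0,0,0,1,0],[0,0,0,0.8,0],[0,0,0,0.4,0],[0,-0.3,0,0,0],[0,-0.5,0,0,0],[0,-0.5,0,0,0],[0,-0.5,0,0,0],[0,-0.5,0,0,0],[0,-0.4,0,0,0]]'
python3 -m jog '[[0,0,0,0,0],[0,0,0,-0.5,0],[0,0,0,-1,0],[0,0,0,-1,0],[0,0,0,-1,0],[0,-0.5,0,-0.7,0],[0,-1,0,0,0],[0,-1,0,0,0],[0,-1,0,0,0],[0,-0.5,0,0,0],[0,0,0,0,0],[0,0,0,0,0]]'
python3 m.py wrist w10.png >/dev/null; python3 - <<'E'
from h import *
W=np.load('w.npy').reshape(-1,3); a=np.radians(119.2); d=W[:,:2]-[.478,.149]; u=d@[np.cos(a),np.sin(a)]; v=d@[-np.sin(a),np.cos(a)]
k=(abs(v)<.02)&(u>-.08)&(u<.12)&(W[:,2]>.02)&(W[:,2]<.16)
for x in np.arange(-.07,.11,.01):
    s=k&(abs(u-x)<.005)
    if s.any(): print(x.round(3),s.sum(),'z',W[s,2].min().round(3),W[s,2].max().round(3))
E
python3 d.py 0.4809 0.1438 0.15 119.2
```

```text
time_s: 29.82
tool_pos: [0.4447, 0.2136, 0.1035]
tool_rot: [179.9, -0.1, 119.2]
force: [-13.9, 0.9, 36.2]
grip_width: 0.0005
grasp_force: 17.1
time_s: 30.82
tool_pos: [0.4829, 0.1415, 0.1831]
tool_rot: [180.0, -0.0, 119.2]
force: [-0.7, 0.5, 0.3]
grip_width: 0.0005
grasp_force: 0.0
-0.06 40 z 0.034 0.038
-0.05 180 z 0.028 0.037
-0.04 107 z 0.02 0.023
-0.03 58 z 0.02 0.037
-0.02 194 z 0.034 0.047
-0.01 260 z 0.037 0.063
0.0 134 z 0.04 0.065
0.01 122 z 0.039 0.117
0.02 575 z 0.096 0.118
0.03 492 z 0.098 0.109
0.04 514 z 0.101 0.111
0.05 557 z 0.104 0.115
0.06 621 z 0.106 0.115
0.07 513 z 0.088 0.112
0.08 375 z 0.062 0.094
0.09 14 z 0.058 0.064
t 30.8667 pos [0.4824 0.1424 0.1831] rot [180.   -0.  119.3] F [-0.7  0.4  0.2] grip 0.0004 0.0 q [ 36.   6. -57. 104.   5.  73.   6.]
units of 20mm: [ 0.1  -0.03  1.65]
turn about tool z, units 45: 0.002 deg 0.1
```

The lid is partly over, at about 1.2 rad. Push again, higher on the dome, for a better lever.

```bash
python3 -m jog '[[0,0.5,0,0,0],[0,1,0,0,0],[0,1,0,0,0],[0,1,0,0,0],[0,1,0,0,0],[0,1,0,0.2,0],[0,0.4,0,0.8,0],[0,0,0,1,0],[0,0,0,1,0],[0,0,0,0.5,0],[0,0,0,0,0],[0,0,0,0,0]]'
python3 -m jog '[[0,-0.5,0,0,0],[0,-0.5,0,0,0],[0,-0.5,0,0,0],[0,-0.4,0,0,0],[0,-0.4,0,0,0]]'
python3 -m jog '[[0,-0.4,0,0,0],[0,-0.4,0,0,0],[0,-0.3,0,0,0],[0,0,0,0,0]]'
```

```text
time_s: 31.87
tool_pos: [0.4243, 0.2455, 0.113]
tool_rot: [-180.0, -0.0, 119.3]
force: [1.0, -0.0, -0.5]
grip_width: 0.0004
grasp_force: 0.0
time_s: 32.28
tool_pos: [0.4486, 0.2029, 0.1132]
tool_rot: [180.0, 0.0, 119.1]
force: [0.3, 0.2, -0.6]
grip_width: 0.0003
grasp_force: 0.0
time_s: 32.62
tool_pos: [0.4591, 0.1836, 0.1127]
tool_rot: [-180.0, 0.0, 119.1]
force: [0.3, 0.3, -0.0]
grip_width: 0.0005
grasp_force: 0.0
```

```bash
python3 -m jog '[[0,0,0,-1,0],[0,0,0,-1,0],[0,0,0,-1,0],[0,0,0,0,0],[0,0,0,0,0]]'
cat > p.py <<'E'
from h import *
import sys
cx,cy,an=map(float,sys.argv[1:4]); c=cam('wrist'); save(c,'wl.png'); cs=[cloud(c).reshape(-1,3),cloud(cam('side')).reshape(-1,3),cloud(cam('scene')).reshape(-1,3)]
for n,W in zip(('wrist','side','scene'),cs):
    a=np.radians(an); d=W[:,:2]-[cx,cy]; u=d@[np.cos(a),np.sin(a)]; v=d@[-np.sin(a),np.cos(a)]
    k=(abs(v)<.03)&(u>-.08)&(u<.14)&(W[:,2]>.018)&(W[:,2]<.16)
    print(n,[(round(x*1000),int(W[s,2].min()*1000),int(W[s,2].max()*1000)) for x in np.arange(-.07,.14,.01) for s in [k&(abs(u-x)<.005)] if s.sum()>3])
E
python3 p.py 0.478 0.149 119.2; python3 d.py 0.4809 0.1438 0.12 119.2
```

```text
time_s: 33.03
tool_pos: [0.4588, 0.1858, 0.1736]
tool_rot: [179.9, 0.1, 119.3]
force: [-0.7, 0.2, 0.3]
grip_width: 0.0004
grasp_force: 0.0
wrist [(20, 87, 104), (30, 88, 108), (40, 91, 111), (50, 93, 114), (60, 96, 115), (70, 85, 112), (80, 57, 94), (90, 59, 62), (130, 28, 48)]
side [(-60, 28, 37), (-50, 26, 36), (-40, 18, 23), (-30, 21, 35), (-20, 20, 45), (-10, 19, 61), (0, 19, 69), (10, 20, 119), (20, 20, 117), (30, 18, 107), (40, 21, 115), (50, 19, 114), (60, 58, 115), (70, 64, 111), (80, 57, 92)]
scene [(-60, 18, 37), (-50, 25, 33), (-40, 18, 24), (-30, 18, 37), (-20, 19, 46), (-10, 18, 63), (0, 18, 60), (10, 21, 118), (20, 18, 117), (30, 18, 110), (40, 18, 112), (50, 20, 115), (60, 49, 114), (70, 54, 104), (80, 57, 76), (130, 21, 44)]
t 33.1833 pos [0.4575 0.185  0.1718] rot [-179.9   -0.   119.3] F [0.2 0.2 0.5] grip 0.0005 0.0 q [ 34.   5. -61. 106.   5.  71.   1.]
units of 20mm: [-2.37  0.02  2.59]
turn about tool z, units 45: 0.002 deg 0.1
```

View pics/wl.png

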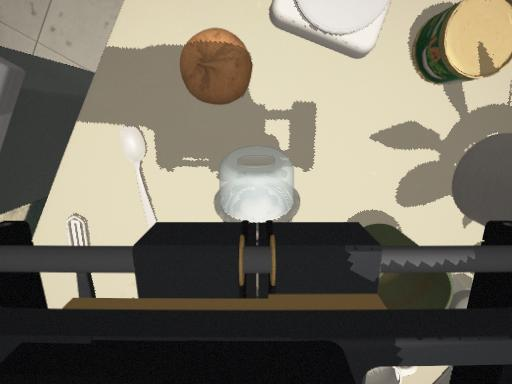

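The wrist view shows the dome at (257,185), still at about 1.2 rad. The last push slid past it with no force, so it needs to catch the lip instead. I've now viewed 11 pictures, one over the limit of 10, so I continue by numbers only. Go back down and push against the lip bar.

```bash
python3 -m jog '[[0,0,0,0.5,0],[0,0,0,0.5,0],[0,0,0,0.5,0],[0,0,0,0.5,0],[0,0,0,0.5,0],[0,0,0,0.5,0],[0,0,0,0,0]]'
python3 -m jog '[[0,-0.4,0,0,0],[0,-0.4,0,0,0],[0,-0.4,0,0,0]]'
python3 -m jog '[[0,-0.4,0,0,0],[0,-0.4,0,0,0],[0,-0.4,0,0,0]]'
python3 p.py 0.478 0.149 119.2; python3 d.py 0.478 0.149 0.12
```

```text
time_s: 33.77
tool_pos: [0.4567, 0.1847, 0.1103]
tool_rot: [-179.8, -0.1, 119.3]
force: [-0.5, 0.1, -0.1]
grip_width: 0.0001
grasp_force: 0.0
time_s: 34.02
tool_pos: [0.4711, 0.1634, 0.1134]
tool_rot: [179.9, 0.0, 119.2]
force: [-0.6, -0.6, -0.6]
grip_width: 0.0005
grasp_force: 0.0
time_s: 34.27
tool_pos: [0.4826, 0.1422, 0.1131]
tool_rot: [180.0, 0.0, 119.2]
force: [-0.4, 0.1, 0.0]
grip_width: 0.0006
grasp_force: 0.0
wrist [(-40, 18, 22), (-30, 18, 37), (-20, 18, 47), (-10, 29, 62), (0, 25, 158), (10, 112, 118), (20, 87, 117), (30, 87, 108), (40, 91, 112), (50, 93, 115), (60, 96, 115), (70, 86, 112), (80, 62, 93), (90, 60, 62), (130, 24, 50)]
side [(-60, 27, 38), (-50, 18, 35), (-40, 18, 23), (-30, 18, 34), (-20, 24, 46), (-10, 22, 130), (0, 19, 148), (10, 18, 117), (20, 19, 117), (30, 18, 107), (40, 19, 111), (50, 18, 114), (60, 62, 115), (70, 67, 110), (80, 58, 91)]
scene [(-60, 18, 38), (-50, 18, 33), (-40, 18, 22), (-30, 18, 38), (-20, 18, 159), (-10, 18, 159), (0, 20, 158), (10, 18, 117), (20, 21, 117), (30, 19, 108), (40, 19, 112), (50, 19, 113), (60, 49, 114), (70, 56, 108), (130, 26, 48)]
t 34.4167 pos [0.4822 0.1425 0.1128] rot [180.   -0.  119.1] F [-0.7 -0.4 -0.1] grip 0.0005 0.0 q [ 34.  11. -58. 109.  10.  65.   1.]
units of 20mm: [ 0.39 -0.02 -0.36]
```

The fingers pass the clear dome and lip freely, and only the pad takes contact; it is what moved before. So I push the pad from behind with the tips below it.

```bash
python3 -m jog '[[0,0,0,-1,0],[0,0.5,0,-1,0],[0,1,0,-0.3,0],[0,1,0,0,0],[0,1,0,0,0],[0,1,0,0,0],[0,1,0,0,0],[0,0.4,0,0.5,0],[0,0,0,1,0],[0,0,0,1,0],[0,0,0,0.8,0],[0,0,0,0.05,0]]'
python3 -m jog '[[0,-0.3,0,0,0],[0,-0.4,0,0,0],[0,-0.4,0,0,0],[0,-0.4,0,0,0],[0,-0.4,0,0,0]]'
python3 -m jog '[[0,-0.4,0,0,0],[0,-0.3,0,0,0],[0,-0.3,0,0,0]]'
python3 p.py 0.478 0.149 119.2 | head -1; python3 d.py 0.478 0.149 0.12
```

```text
time_s: 35.42
tool_pos: [0.4216, 0.2457, 0.0892]
tool_rot: [-179.7, -0.1, 119.3]
force: [0.4, -0.2, 0.1]
grip_width: 0.0005
grasp_force: 0.0
time_s: 35.83
tool_pos: [0.444, 0.2126, 0.0929]
tool_rot: [179.9, 0.0, 119.2]
force: [-0.2, 1.0, 1.9]
grip_width: 0.0003
grasp_force: 1.2
time_s: 36.08
tool_pos: [0.4533, 0.1951, 0.0922]
tool_rot: [179.9, 0.0, 119.2]
force: [0.5, 0.9, 0.3]
grip_width: 0.001
grasp_force: 0.5
wrist [(10, 99, 104), (40, 142, 152), (50, 141, 155), (60, 69, 154), (70, 62, 77), (130, 28, 49)]
t 36.2333 pos [0.4525 0.1948 0.0916] rot [-180.     0.   119.2] F [-0.8  0.1 -0.4] grip 0.0004 0.0 q [ 30.  12. -61. 112.  12.  63.  -7.]
units of 20mm: [-2.62 -0.   -1.42]
```

Contact at about 2 N and the lid is moving. Continue.

```bash
python3 -m jog '[[0,-0.3,0,0,0],[0,-0.3,0,0,0],[0,-0.3,0,0,0],[0,-0.3,0,0,0]]'
python3 p.py 0.478 0.149 119.2
python3 -m jog '[[0,-0.3,0,0,0],[0,-0.3,0,0,0],[0,0,0,0,0]]'
python3 p.py 0.478 0.149 119.2; python3 d.py 0.478 0.149 0.12
```

```text
time_s: 36.57
tool_pos: [0.4643, 0.1742, 0.0917]
tool_rot: [-180.0, 0.0, 119.3]
force: [-0.3, 0.7, -0.1]
grip_width: 0.0004
grasp_force: 0.3
wrist [(-30, 77, 80), (20, 142, 155), (30, 87, 155), (40, 76, 137), (50, 19, 85), (60, 65, 77), (130, 28, 50)]
side [(-60, 27, 40), (-50, 22, 35), (-40, 18, 23), (-30, 18, 67), (-20, 20, 71), (-10, 22, 77), (0, 20, 84), (10, 70, 83), (30, 18, 144), (40, 18, 149), (50, 20, 87), (60, 63, 79)]
scene [(-60, 18, 38), (-50, 26, 33), (-40, 18, 77), (-30, 18, 81), (-20, 18, 84), (-10, 18, 94), (0, 18, 103), (10, 18, 157), (20, 20, 158), (30, 20, 140), (40, 19, 140), (50, 19, 81), (130, 27, 48)]
time_s: 36.97
tool_pos: [0.4708, 0.1628, 0.0918]
tool_rot: [-180.0, 0.0, 119.2]
force: [0.3, 0.3, 0.6]
grip_width: 0.0003
grasp_force: 0.1
wrist [(10, 141, 155), (20, 87, 154), (30, 81, 137), (40, 19, 87), (50, 21, 80), (60, 66, 72), (130, 23, 50)]
side [(-60, 28, 36), (-50, 18, 35), (-40, 18, 70), (-30, 19, 69), (-20, 19, 69), (-10, 19, 76), (0, 21, 86), (10, 70, 89), (20, 30, 147), (30, 20, 152), (40, 18, 87), (50, 18, 83)]
scene [(-60, 18, 38), (-50, 27, 33), (-40, 18, 75), (-30, 18, 74), (-20, 18, 81), (-10, 18, 96), (0, 19, 157), (10, 20, 159), (20, 20, 141), (30, 19, 139), (40, 18, 84), (50, 18, 79), (130, 26, 48)]
t 37.1167 pos [0.47   0.1642 0.0918] rot [-180.    -0.   119.2] F [-0.7 -0.2  0.4] grip 0.0007 0.0 q [ 33.  13. -60. 111.  12.  63.  -3.]
units of 20mm: [-0.86 -0.02 -1.41]
```

The lid is near 0.5 rad. Lift and press the pad from above, following its arc.

```bash
python3 -m jog '[[0,0,0,-1,0],[0,0,0,-1,0],[0,0,0,0,0],[0,0,0,0.5,0],[0,0,0,0.4,0],[0,0,0,0.2,0],[0,0,0,0.2,0]]'
python3 -m jog '[[0,-0.1,0,0.2,0],[0,-0.15,0,0.15,0],[0,-0.15,0,0.1,0],[0,0,0,0,0]]'
python3 p.py 0.478 0.149 119.2; python3 d.py 0.478 0.149 0.12
```

```text
time_s: 37.7
tool_pos: [0.4686, 0.164, 0.1038]
tool_rot: [-179.8, -0.1, 119.3]
force: [-0.2, 0.2, -0.4]
grip_width: 0.0006
grasp_force: 0.0
time_s: 38.03
tool_pos: [0.4741, 0.1564, 0.0962]
tool_rot: [-180.0, -0.0, 119.2]
force: [0.1, -0.3, 1.2]
grip_width: 0.0006
grasp_force: 0.0
wrist [(0, 145, 159), (10, 88, 159), (20, 87, 141), (30, 81, 93), (40, 71, 86), (50, 21, 80), (60, 67, 74), (130, 24, 50)]
side [(-60, 27, 39), (-50, 18, 34), (-40, 19, 68), (-30, 18, 73), (-20, 19, 72), (-10, 20, 82), (0, 18, 90), (10, 78, 148), (20, 30, 157), (30, 18, 95), (40, 18, 89), (50, 19, 82)]
scene [(-60, 18, 37), (-50, 26, 33), (-40, 19, 74), (-30, 18, 74), (-20, 18, 81), (-10, 18, 96), (0, 18, 159), (10, 18, 144), (20, 20, 145), (30, 18, 90), (40, 18, 85), (50, 22, 79), (130, 28, 44)]
t 38.1833 pos [0.4741 0.1574 0.097 ] rot [180.   -0.  119.2] F [ 0.7  0.3 -0.4] grip 0.0006 0.0 q [ 34.  13. -60. 111.  12.  63.  -2.]
units of 20mm: [-0.46 -0.04 -1.15]
```

The tips missed the pad on the clip side. Go above it at u≈25 mm and press there.

```bash
python3 -m jog '[[0,0,0,-1,0],[0,0.4,0,-0.6,0],[0,0.45,0,0,0],[0,0,0,0,0],[0,0,0,0.4,0],[0,0,0,0.3,0]]'
python3 -m jog '[[0,0,0,0.2,0],[0,-0.05,0,0.2,0],[0,-0.1,0,0.2,0]]'
python3 -m jog '[[0,-0.2,0,0.15,0],[0,-0.2,0,0.15,0],[0,-0.2,0,0.15,0]]'
python3 p.py 0.478 0.149 119.2|tail -2; python3 d.py 0.478 0.149 0.12
```

```text
time_s: 38.68
tool_pos: [0.4652, 0.1719, 0.1136]
tool_rot: [-180.0, 0.0, 119.3]
force: [0.1, -0.9, 0.1]
grip_width: 0.0002
grasp_force: 0.0
time_s: 38.93
tool_pos: [0.4667, 0.1694, 0.1018]
tool_rot: [-179.9, -0.0, 119.3]
force: [-0.6, 0.2, -0.5]
grip_width: 0.0003
grasp_force: 0.0
time_s: 39.18
tool_pos: [0.4733, 0.1585, 0.0935]
tool_rot: [-180.0, -0.0, 119.2]
force: [-0.3, -0.3, 0.1]
grip_width: 0.0006
grasp_force: 0.0
side [(-60, 24, 38), (-50, 21, 36), (-40, 18, 68), (-30, 18, 68), (-20, 18, 68), (-10, 23, 79), (0, 19, 86), (10, 77, 107), (20, 19, 151), (30, 19, 92), (40, 18, 89), (50, 20, 81), (130, 40, 49)]
scene [(-60, 19, 38), (-50, 27, 33), (-40, 18, 74), (-30, 18, 73), (-20, 18, 84), (-10, 18, 96), (0, 19, 159), (10, 18, 142), (20, 20, 140), (30, 19, 91), (40, 18, 83), (50, 19, 79), (130, 27, 45)]
t 39.3333 pos [0.4731 0.1585 0.0936] rot [-180.    -0.   119.2] F [ 0.3  0.1 -0.5] grip 0.0003 0.0 q [ 33.  13. -60. 111.  12.  63.  -2.]
units of 20mm: [-0.53 -0.02 -1.32]
```

No contact, so measure the lid angle and the pad spot properly. Raise first, then fit.

```bash
python3 -m jog '[[0,0.5,0,-1,0],[0,1,0,-1,0],[0,1,0,-1,0],[0,1,0,-1,0],[0,0,0,0,0],[0,0,0,0,0]]'
cat > lid.py <<'E'
from h import *
import sys
cx,cy,an,hx,L=map(float,sys.argv[1:6]); a=np.radians(an)
from scipy.optimize import minimize_scalar
for n in ('wrist','side','scene'):
    W=cloud(cam(n)).reshape(-1,3)
    d=W[:,:2]-[cx,cy]; u=d@[np.cos(a),np.sin(a)]; v=d@[-np.sin(a),np.cos(a)]; z=W[:,2]
    k=(abs(v)<.03)&(np.hypot(u-hx,z-.022)<L+.02)&(z>.03); u,v,z=u[k]-hx,v[k],z[k]-.022
    def lf(t): return -u*np.cos(t)+z*np.sin(t), u*np.sin(t)+z*np.cos(t)
    def cost(t):
        D,H=lf(t); return -np.sum((abs(H-.047)<.003)&(D>.02)&(D<L-.02))
    ts=np.arange(0,1.9,.01); t=ts[np.argmin([cost(t) for t in ts])]; D,H=lf(t)
    print(n,'theta',t.round(2),'n',-cost(t),'maxD',np.percentile(D[H>-.005],99).round(3) if (H>-.005).any() else None)
    s=(D>.02)&(D<L)&(H>.03)&(abs(v)<.012); print([(round(x*1000),round(np.percentile(H[q],90)*1000,1)) for x in np.arange(.02,L,.006) for q in [s&(abs(D-x)<.003)] if q.sum()>2])
    s=(H>.0485)&(H<.056)&(D>.03)&(D<L-.01); 
    if s.sum()>3: print('pad?',s.sum(),'D',np.percentile(D[s],[5,50,95]).round(3),'v',np.percentile(v[s],[5,50,95]).round(3))
E
python3 lid.py 0.478 0.149 119.2 0.048 0.1; python3 d.py 0.478 0.149 0.12
```

```text
time_s: 39.83
tool_pos: [0.4391, 0.2216, 0.1751]
tool_rot: [179.8, 0.1, 119.4]
force: [0.6, 0.2, 0.7]
grip_width: 0.0001
grasp_force: 0.0
wrist theta 0.57 n 135 maxD 0.041
[(20, np.float64(46.8)), (26, np.float64(48.1))]
side theta 0.51 n 200 maxD 0.098
[(20, np.float64(50.4)), (26, np.float64(47.4)), (32, np.float64(49.6)), (38, np.float64(49.4)), (44, np.float64(51.3)), (50, np.float64(50.6)), (56, np.float64(51.0)), (62, np.float64(50.2)), (68, np.float64(48.7)), (74, np.float64(48.0)), (80, np.float64(45.9))]
pad? 62 D [0.035 0.053 0.07 ] v [-0.019  0.002  0.023]
scene theta 0.52 n 80 maxD 0.1
[(32, np.float64(48.7)), (68, np.float64(49.6)), (74, np.float64(48.7)), (80, np.float64(45.9)), (86, np.float64(38.6))]
pad? 29 D [0.033 0.053 0.071] v [-0.017  0.002  0.022]
t 39.9833 pos [0.4388 0.2189 0.173 ] rot [-179.9    0.   119.2] F [-0.8 -0.1 -0.1] grip 0.0008 0.0 q [ 33.   5. -64. 107.   5.  71.  -4.]
units of 20mm: [-4.01  0.01  2.65]
```

Lid at 0.52 rad, pad centre at d=53 mm, which is u≈25 mm, z≈91 mm. Press straight down there in small steps, watching the force.

```bash
python3 -m jog '[[0,-1,0,0,0],[0,-1,0,0,0],[0,-0.7,0,0.6,0],[0,0,0,1,0],[0,0,0,1,0],[0,0,0,0.3,0],[0,0,0,0,0],[0,0,0,0,0]]'; python3 d.py 0.478 0.149 0.12
python3 -m jog '[[0,0,0,0.25,0],[0,0,0,0.25,0]]'
python3 -m jog '[[0,0,0,0.25,0],[0,0,0,0.25,0]]'
python3 -m jog '[[0,0,0,0.25,0],[0,0,0,0.25,0]]'
python3 lid.py 0.478 0.149 119.2 0.048 0.1 | grep theta; python3 d.py 0.478 0.149 0.12
```

```text
time_s: 40.65
tool_pos: [0.4648, 0.173, 0.1154]
tool_rot: [-179.9, -0.1, 119.3]
force: [0.3, -0.2, 0.2]
grip_width: 0.0004
grasp_force: 0.0
t 40.65 pos [0.4648 0.173  0.1154] rot [-1.799e+02 -1.000e-01  1.193e+02] F [ 0.3 -0.2  0.2] grip 0.0004 0.0 q [ 34.  11. -61. 110.  10.  65.  -2.]
units of 20mm: [-1.37 -0.01 -0.23]
time_s: 40.82
tool_pos: [0.4661, 0.1734, 0.1065]
tool_rot: [179.9, 0.1, 119.2]
force: [0.2, 0.4, -0.2]
grip_width: 0.0007
grasp_force: 0.0
time_s: 40.98
tool_pos: [0.4654, 0.173, 0.0957]
tool_rot: [180.0, 0.0, 119.2]
force: [0.4, -0.4, 0.7]
grip_width: 0.0002
grasp_force: 0.0
time_s: 41.15
tool_pos: [0.4651, 0.173, 0.0853]
tool_rot: [-180.0, 0.0, 119.3]
force: [-0.5, -0.1, 2.2]
grip_width: 0.0006
grasp_force: 1.1
wrist theta 0.54 n 2772 maxD 0.063
side theta 0.47 n 80 maxD 0.083
scene theta 0.5 n 75 maxD 0.099
t 41.3 pos [0.4648 0.1731 0.0854] rot [-180.    -0.   119.3] F [-0.5  0.8  0.9] grip 0.0002 0.0 q [ 32.  13. -60. 112.  13.  62.  -5.]
units of 20mm: [-1.37 -0.01 -1.73]
```

There is contact, lower than expected, and the lid started to move. Move towards the clip for more lever and press down in steps.

```bash
python3 -m jog '[[0,0,0,-1,0],[0,0,0,-1,0],[0,-0.8,0,0,0],[0,-0.6,0,0.5,0],[0,0,0,0.5,0],[0,0,0,0.5,0],[0,0,0,0,0]]'; 
python3 -m jog '[[0,0,0,0.25,0],[0,0,0,0.25,0]]'
python3 -m jog '[[0,0,0,0.25,0],[0,0,0,0.25,0]]'
python3 lid.py 0.478 0.149 119.2 0.048 0.1 | grep theta; python3 d.py 0.478 0.149 0.12
```

```text
time_s: 41.88
tool_pos: [0.476, 0.1482, 0.0924]
tool_rot: [-179.7, -0.2, 119.3]
force: [-0.9, -0.2, -0.2]
grip_width: 0.0005
grasp_force: 0.0
time_s: 42.05
tool_pos: [0.4802, 0.147, 0.0863]
tool_rot: [180.0, 0.2, 119.3]
force: [1.6, -5.5, 9.4]
grip_width: 0.0005
grasp_force: 4.5
time_s: 42.22
tool_pos: [0.4796, 0.1488, 0.076]
tool_rot: [179.9, 0.1, 119.3]
force: [0.1, -0.0, 2.5]
grip_width: 0.0007
grasp_force: 0.6
wrist theta 0.26 n 4701 maxD 0.062
side theta 0.21 n 125 maxD 0.095
scene theta 0.21 n 103 maxD 0.099
t 42.3667 pos [0.4778 0.1494 0.0751] rot [-1.799e+02 -1.000e-01  1.193e+02] F [-0.   1.  -0.1] grip 0.0006 0.0 q [ 33.  15. -59. 112.  14.  61.  -2.]
units of 20mm: [-0.02 -0.   -2.24]
```

The lid is at about 0.22 rad, but the tips seem to straddle the small pad: they sit lower than the dome top. I'll press with a single fingertip instead: half-open, shifted 29 mm sideways.

```bash
python3 -m jog '[[0,0,0,-1,0],[0,0,0,-1,0],[0.5,0,0,-0.7,0],[0.5,0,-0.75,0,0],[0.5,0,-0.7,0,0],[0.5,0,0,0,0],[0.5,0,0,0,0],[0.5,0,0,0,0],[0.5,0,0,0,0],[0.5,0,0,0.5,0]]'
python3 lid.py 0.478 0.149 119.2 0.048 0.1 | grep theta; python3 d.py 0.4527 0.1349 0.1
python3 -m jog '[[0.5,0,0,0.3,0],[0.5,0,0,0.2,0]]'
python3 -m jog '[[0.5,0,0,0.2,0],[0.5,0,0,0.1,0]]'
python3 -m jog '[[0.5,0,0,0.15,0],[0.5,0,0,0.1,0]]'
python3 lid.py 0.478 0.149 119.2 0.048 0.1 | grep theta; python3 d.py 0.4527 0.1349 0.1
```

```text
time_s: 43.2
tool_pos: [0.4552, 0.1354, 0.1209]
tool_rot: [179.8, 0.0, 119.3]
force: [-0.2, 1.3, 0.6]
grip_width: 0.0414
grasp_force: 0.0
wrist theta 0.23 n 4625 maxD 0.094
side theta 0.2 n 185 maxD 0.097
scene theta 0.22 n 135 maxD 0.099
t 43.35 pos [0.4528 0.1346 0.1187] rot [-1.799e+02 -1.000e-01  1.193e+02] F [-1.3 -0.3 -0. ] grip 0.0428 0.0 q [ 40.   5. -61. 113.   5.  65.   6.]
units of 20mm: [0.01 0.   0.94]
time_s: 43.52
tool_pos: [0.4535, 0.1345, 0.1092]
tool_rot: [-180.0, -0.0, 119.3]
force: [-0.5, 0.5, -0.7]
grip_width: 0.0434
grasp_force: 0.0
time_s: 43.68
tool_pos: [0.4531, 0.1343, 0.103]
tool_rot: [-179.9, -0.0, 119.3]
force: [0.6, -0.6, 0.5]
grip_width: 0.0436
grasp_force: 0.0
time_s: 43.85
tool_pos: [0.4534, 0.1344, 0.0984]
tool_rot: [-180.0, -0.0, 119.2]
force: [1.0, 0.2, -0.0]
grip_width: 0.0436
grasp_force: 0.0
wrist theta 0.24 n 5419 maxD 0.078
side theta 0.2 n 149 maxD 0.079
scene theta 0.22 n 126 maxD 0.098
t 44.0 pos [0.4535 0.1344 0.0987] rot [-180.    -0.   119.3] F [-1.  -0.2 -0.7] grip 0.0435 0.0 q [ 39.   7. -61. 114.   7.  63.   4.]
units of 20mm: [ 0.04 -0.02 -0.06]
```

Tip at pad height, nothing yet. Continue down in small steps.

```bash
python3 -m jog '[[0.5,0,0,0.15,0],[0.5,0,0,0.1,0]]'
python3 -m jog '[[0.5,0,0,0.15,0],[0.5,0,0,0.1,0]]'
python3 -m jog '[[0.5,0,0,0.15,0],[0.5,0,0,0.1,0]]'
python3 lid.py 0.478 0.149 119.2 0.048 0.1 | grep theta; python3 d.py 0.4527 0.1349 0.1
```

```text
time_s: 44.17
tool_pos: [0.4537, 0.1343, 0.0938]
tool_rot: [180.0, 0.0, 119.2]
force: [0.7, -0.4, -0.1]
grip_width: 0.0433
grasp_force: 0.0
time_s: 44.33
tool_pos: [0.4534, 0.1343, 0.0885]
tool_rot: [-180.0, 0.0, 119.2]
force: [-0.4, -0.4, 1.2]
grip_width: 0.0438
grasp_force: 0.0
time_s: 44.5
tool_pos: [0.4534, 0.1344, 0.0834]
tool_rot: [-180.0, -0.0, 119.3]
force: [0.1, -0.0, -0.8]
grip_width: 0.0436
grasp_force: 0.0
wrist theta 0.24 n 5749 maxD 0.071
side theta 0.21 n 131 maxD 0.066
scene theta 0.22 n 84 maxD 0.099
t 44.65 pos [0.4533 0.1344 0.0836] rot [-180.    -0.   119.3] F [ 0.5 -0.5 -0.3] grip 0.0434 0.0 q [ 38.   9. -61. 115.   9.  61.   2.]
units of 20mm: [ 0.04 -0.02 -0.82]
```

```bash
python3 - <<'E'
from h import *
o=env.get_obs(); M=R.from_euler('xyz',o['tool_rot'],degrees=True).as_matrix()
for n in('scene','side'):
    W=cloud(cam(n)).reshape(-1,3); W=W[np.isfinite(W[:,0])]; T=(W-o['tool_pos'])@M
    k=(abs(T[:,0])<.03)&(abs(T[:,1])<.06)&(T[:,2]>-.06)&(T[:,2]<.02); T=T[k]
    print(n,len(T))
    for y in np.arange(-.055,.06,.01):
        s=abs(T[:,1]-y)<.005
        if s.any(): print(' y',y.round(3),s.sum(),'z fwd max',np.percentile(T[s,2],98).round(3),'x',T[s,0].min().round(3),T[s,0].max().round(3))
E
```

```text
scene 498
 y -0.045 2 z fwd max -0.058 x -0.005 -0.002
 y -0.035 117 z fwd max -0.012 x -0.013 0.01
 y -0.025 25 z fwd max -0.011 x -0.011 0.011
 y -0.005 63 z fwd max 0.02 x -0.011 0.025
 y 0.005 52 z fwd max 0.019 x -0.021 0.029
 y 0.015 54 z fwd max 0.019 x -0.026 0.007
 y 0.025 141 z fwd max 0.017 x -0.029 0.012
 y 0.035 31 z fwd max 0.016 x -0.027 0.016
 y 0.045 12 z fwd max 0.016 x -0.024 0.019
 y 0.055 1 z fwd max 0.002 x -0.002 -0.002
side 200
 y -0.025 5 z fwd max -0.013 x 0.008 0.011
 y -0.005 26 z fwd max 0.019 x -0.002 0.023
 y 0.005 42 z fwd max 0.018 x -0.003 0.029
 y 0.015 27 z fwd max 0.013 x 0.006 0.03
 y 0.025 35 z fwd max 0.012 x -0.002 0.03
 y 0.035 24 z fwd max 0.011 x 0.004 0.03
 y 0.045 21 z fwd max 0.014 x 0.004 0.029
 y 0.055 20 z fwd max 0.011 x 0.001 0.03
```

That explains it: the free finger ends about 6–12 mm *behind* the reported TCP, so the real tips sit near TCP+6 mm in height. Every contact and miss so far fits this. Now press the pad (z=70 mm shut, so TCP about 0.064) with shut fingers.

```bash
python3 -m jog '[[0.5,0,0,-0.5,0],[0,-0.1,0.7,0,0],[0,0,0.75,0,0],[0,0,0,0,0],[0,0,0,0,0],[0,0,0,0,0],[0,0,0,0,0],[0,0,0,0,0],[0,0,0,0.4,0],[0,0,0,0.4,0],[0,0,0,0.2,0],[0,0,0,0.15,0]]'
python3 -m jog '[[0,0,0,0.15,0],[0,0,0,0.1,0]]'
python3 -m jog '[[0,0,0,0.1,0],[0,0,0,0.1,0]]'
python3 lid.py 0.478 0.149 119.2 0.048 0.1 | grep theta; python3 d.py 0.478 0.149 0.06
```

```text
time_s: 45.75
tool_pos: [0.4792, 0.1464, 0.0698]
tool_rot: [-179.9, -0.0, 119.3]
force: [-0.3, 0.6, 0.4]
grip_width: 0.0008
grasp_force: 0.5
time_s: 45.92
tool_pos: [0.48, 0.1464, 0.0672]
tool_rot: [-179.9, 0.1, 119.2]
force: [-7.0, -4.7, 24.9]
grip_width: 0.0001
grasp_force: 12.4
time_s: 46.08
tool_pos: [0.4816, 0.1448, 0.0632]
tool_rot: [180.0, 0.3, 119.2]
force: [1.6, -4.9, 6.4]
grip_width: 0.0007
grasp_force: 3.0
wrist theta 0.09 n 3828 maxD 0.069
side theta 0.0 n 95 maxD 0.099
scene theta 0.01 n 125 maxD 0.105
t 46.2333 pos [0.4798 0.1469 0.0617] rot [180.   -0.  119.2] F [-0.2  0.9  0.9] grip 0.0005 0.0 q [ 33.  16. -58. 112.  16.  60.  -4.]
units of 20mm: [ 0.14 -0.03  0.09]
```

Round lid snapped shut: the force peaked at 25 N and fell away, with theta at about 0. Lift, open, and move to hook the oval lid from behind with one finger.

```bash
python3 -m jog '[[0,0,0,-1,0],[0,0,0,-1,0],[0,0,0,-1,0],[0,0,0,-1,0],[0,0,0,-1,0],[0,0,0,-0.3,0]]'
python3 -m jog '[[1,-0.5,-0.45,0,0],[1,-0.9,-0.82,0,0],[1,-0.9,-0.82,0,0],[1,-0.9,-0.82,0,0],[1,-0.9,-0.82,0,0],[1,-0.9,-0.82,0,0],[1,-0.9,-0.82,0,0],[1,-0.9,-0.82,0,0],[1,-0.9,-0.82,0,0],[1,-0.9,-0.82,0,0],[1,-0.5,-0.47,0,0]]'
python3 -m jog '[[1,0,0,0,0.155],[1,0,0,0,0.155],[1,0,0,0,0.155],[1,0,0,0,0.155],[1,0,0,0,0.155],[1,0,0,0,0.155],[1,0,0,0,0.155],[1,0,0,0,0.155],[1,0,0,0,0]]'
python3 lid.py 0.478 0.149 119.2 0.048 0.1 | grep theta; echo oval;python3 lid.py 0.490 -0.127 153 0.06 0.124; python3 p.py 0.490 -0.127 153; python3 d.py 0.423 -0.093 0.109 63
```

```text
time_s: 46.73
tool_pos: [0.481, 0.148, 0.1702]
tool_rot: [179.8, 0.1, 119.3]
force: [0.9, -0.2, -0.6]
grip_width: 0.0004
grasp_force: 0.0
time_s: 47.65
tool_pos: [0.4225, -0.0956, 0.1668]
tool_rot: [-179.9, -0.0, 119.1]
force: [-0.1, 0.4, -0.7]
grip_width: 0.0657
grasp_force: 0.0
time_s: 48.4
tool_pos: [0.4235, -0.0927, 0.1669]
tool_rot: [-179.9, -0.0, 63.3]
force: [-0.2, -0.4, -0.7]
grip_width: 0.0871
grasp_force: 0.0
wrist theta 0.0 n 0 maxD None
side theta 0.0 n 192 maxD 0.08
scene theta 0.02 n 169 maxD 0.106
oval
wrist theta 1.17 n 616 maxD 0.116
[(62, np.float64(78.0)), (68, np.float64(78.6)), (74, np.float64(80.5)), (80, np.float64(80.5)), (86, np.float64(77.6)), (92, np.float64(68.2)), (98, np.float64(54.4)), (104, np.float64(44.8)), (110, np.float64(47.7)), (116, np.float64(47.4))]
pad? 751 D [0.078 0.094 0.098] v [-0.028 -0.007  0.022]
side theta 0.0 n 0 maxD None
[]
scene theta 1.53 n 224 maxD 0.125
[(26, np.float64(48.5)), (32, np.float64(48.8)), (38, np.float64(48.5)), (44, np.float64(49.1)), (50, np.float64(48.9)), (56, np.float64(48.9)), (62, np.float64(48.8)), (68, np.
[... 342 characters left out ...]
, 36, 65), (0, 27, 64), (10, 28, 63), (20, 29, 60), (30, 18, 52), (40, 18, 38), (50, 18, 146), (60, 110, 147), (70, 110, 133), (80, 107, 133), (90, 106, 132), (100, 79, 131), (110, 83, 120)]
side []
scene [(-70, 19, 37), (-60, 18, 34), (-50, 18, 23), (-40, 19, 48), (-30, 20, 58), (-20, 21, 63), (-10, 19, 64), (0, 20, 64), (10, 19, 63), (20, 18, 60), (30, 19, 51), (40, 19, 39), (50, 18, 146), (60, 19, 147), (70, 24, 132), (80, 42, 133), (90, 45, 132), (100, 43, 131), (110, 42, 114)]
t 48.85 pos [ 0.4239 -0.093   0.1678] rot [180.    0.   63.5] F [-0.3  0.5 -0. ] grip 0.0872 0.0 q [ 62.  -7. -49. 114.  -6.  71. -11.]
units of 20mm: [-0.02 -0.04  2.94]
turn about tool z, units 45: 0.011 deg 0.5
```

Oval lid at 1.53 rad, outer face at u≈110 mm. Descend with the far finger behind it and pull towards the clip (+y).

```bash
python3 -m jog '[[1,0,-0.1,0.4,0],[1,0,0,0.8,0],[1,0,0,0.8,0],[1,0,0,0.6,0],[1,0,0,0.3,0],[1,0,0,0,0]]'
python3 -m jog '[[1,0,0.4,0,0],[1,0,0.5,0,0],[1,0,0.5,0,0],[1,0,0.5,0,0],[1,0,0.5,0,0]]'
python3 -m jog '[[1,0,0.5,0,0],[1,0,0.5,0,0],[1,0,0.4,0,0],[1,0,0.4,0,0],[1,0,0,0,0]]'
python3 lid.py 0.490 -0.127 153 0.06 0.124|grep theta; python3 p.py 0.490 -0.127 153;python3 d.py 0.49 -0.127 0.109 63
```

```text
time_s: 49.35
tool_pos: [0.4208, -0.0917, 0.1083]
tool_rot: [-179.8, -0.0, 63.5]
force: [-0.6, -0.8, 0.5]
grip_width: 0.0871
grasp_force: 0.0
time_s: 49.77
tool_pos: [0.4656, -0.1139, 0.1105]
tool_rot: [180.0, 0.0, 63.4]
force: [-1.1, 1.1, 1.0]
grip_width: 0.0872
grasp_force: 0.8
time_s: 50.18
tool_pos: [0.4987, -0.1305, 0.1102]
tool_rot: [179.9, -0.1, 63.4]
force: [0.2, -0.2, 0.0]
grip_width: 0.0869
grasp_force: 0.0
wrist theta 0.81 n 2760 maxD 0.123
side theta 0.81 n 204 maxD 0.102
scene theta 0.82 n 389 maxD 0.121
wrist [(-70, 18, 38), (-60, 28, 155), (-50, 18, 159), (-40, 18, 49), (-30, 19, 110), (-20, 32, 114), (-10, 34, 109), (0, 28, 118), (10, 91, 127), (20, 100, 129), (30, 106, 128), (40, 103, 159), (50, 35, 155), (60, 78, 98), (70, 74, 88), (80, 67, 77)]
side [(20, 114, 124), (30, 107, 124), (40, 19, 142), (50, 18, 151), (60, 18, 101), (70, 24, 89), (80, 57, 82)]
scene [(-70, 21, 38), (-60, 19, 159), (-50, 18, 159), (-40, 18, 50), (-30, 23, 111), (-20, 20, 113), (-10, 20, 108), (0, 20, 117), (10, 20, 126), (20, 18, 128), (30, 24, 128), (40, 18, 159), (50, 18, 159), (60, 18, 100), (70, 23, 88), (80, 61, 78)]
t 50.4833 pos [ 0.4969 -0.1296  0.1099] rot [180.    0.   63.5] F [ 0.1 -0.1  0.4] grip 0.0869 0.0 q [ 58.  11. -51. 108.  10.  65. -23.]
units of 20mm: [-0.04 -0.37  0.04]
turn about tool z, units 45: 0.01 deg 0.5
```

Oval lid at 0.81 rad. Lift, shut the fingers, then press down along the pad's arc.

```bash
python3 -m jog '[[1,0,0,-0.8,0],[0,0,0,-0.8,0],[0,0,-0.2,0,0],[0,0,-0.2,0,0],[0,0,0,0,0],[0,0,0,0,0],[0,0,0,0,0],[0,0,0,0,0],[0,0,0,0,0],[0,0,0,0,0],[0,0,0,0,0],[0,0,0,0,0]]'
python3 -m jog '[[0,0,0,0,0],[0,0,0,0,0],[0,0,0,0.5,0],[0,0,0,0.5,0],[0,0,0,0.4,0],[0,0,0,0.4,0],[0,0,0,0.3,0]]'
python3 -m jog '[[0,0,0,0.3,0],[0,0,0,0.25,0],[0,0,0,0.2,0]]'
python3 lid.py 0.490 -0.127 153 0.06 0.124|grep theta;python3 d.py 0.49 -0.127 0.085 63
```

```text
time_s: 51.48
tool_pos: [0.4901, -0.1261, 0.1418]
tool_rot: [-180.0, -0.0, 63.5]
force: [-1.4, 0.7, -0.1]
grip_width: 0.0214
grasp_force: 0.0
time_s: 52.07
tool_pos: [0.4997, -0.1308, 0.1047]
tool_rot: [178.7, -0.1, 63.4]
force: [13.1, -10.1, 25.5]
grip_width: 0.0003
grasp_force: 14.9
time_s: 52.32
tool_pos: [0.5097, -0.1356, 0.0959]
tool_rot: [177.5, -0.2, 63.3]
force: [24.1, -16.0, 32.9]
grip_width: 0.0009
grasp_force: 21.3
wrist theta 0.56 n 3072 maxD 0.129
side theta 0.55 n 206 maxD 0.084
scene theta 0.57 n 429 maxD 0.131
t 52.4667 pos [ 0.5096 -0.1356  0.0961] rot [177.5  -0.2  63.3] F [ 21.8 -14.7  28.3] grip 0.0006 18.9 q [ 58.  12. -50. 109.  11.  61. -24.]
units of 20mm: [-0.06 -1.09  0.51]
turn about tool z, units 45: 0.007 deg 0.3
```

The finger slid off the sloped end. Back off and press nearer the pad (u≈15 mm), where the top is flat.

```bash
python3 -m jog '[[0,0,0,-1,0],[0,0,0,-1,0],[0,0,-0.4,-0.5,0],[0,0,-0.4,0,0],[0,0,0,0,0],[0,0,0,0.5,0],[0,0,0,0.5,0],[0,0,0,0.4,0]]'
python3 -m jog '[[0,0,0.05,0.3,0],[0,0,0.1,0.25,0],[0,0,0.1,0.25,0]]'
python3 -m jog '[[0,0,0.1,0.2,0],[0,0,0.1,0.2,0]]'
python3 lid.py 0.490 -0.127 153 0.06 0.124|grep theta;python3 d.py 0.49 -0.127 0.085 63
```

```text
time_s: 53.13
tool_pos: [0.4751, -0.119, 0.1046]
tool_rot: [-179.9, -0.0, 63.4]
force: [-0.5, -1.1, 1.0]
grip_width: 0.0009
grasp_force: 0.4
time_s: 53.38
tool_pos: [0.4802, -0.1211, 0.0897]
tool_rot: [-179.9, -0.0, 63.5]
force: [-0.0, 0.6, 0.4]
grip_width: 0.0003
grasp_force: 0.4
time_s: 53.55
tool_pos: [0.4843, -0.1231, 0.0824]
tool_rot: [180.0, -0.0, 63.5]
force: [0.4, 0.1, 1.9]
grip_width: 0.0005
grasp_force: 0.4
wrist theta 0.31 n 3559 maxD 0.12
side theta 0.33 n 71 maxD 0.05
scene theta 0.32 n 360 maxD 0.119
t 53.7 pos [ 0.4838 -0.1229  0.0825] rot [-180.    -0.    63.5] F [-1.2  0.4  0.2] grip 0.0004 0.0 q [ 58.  12. -51. 112.  10.  61. -23.]
units of 20mm: [-0.05  0.37 -0.13]
turn about tool z, units 45: 0.01 deg 0.5
```

```bash
python3 -m jog '[[0,0,0.25,0.15,0],[0,0,0.25,0.15,0],[0,0,0.3,0.15,0],[0,0,0.3,0.1,0]]'
python3 -m jog '[[0,0,0.05,0.15,0],[0,0,0,0.15,0]]'
python3 -m jog '[[0,0,0,0.15,0],[0,0,0,0.15,0]]'
python3 -m jog '[[0,0,0,0.1,0],[0,0,0,0,0]]'
python3 lid.py 0.490 -0.127 153 0.06 0.124|grep theta;python3 d.py 0.49 -0.127 0.062 63
```

```text
time_s: 54.03
tool_pos: [0.5034, -0.1329, 0.0715]
tool_rot: [-179.9, 0.0, 63.4]
force: [-3.8, 1.7, 3.9]
grip_width: 0.0001
grasp_force: 2.3
time_s: 54.2
tool_pos: [0.5065, -0.1342, 0.0672]
tool_rot: [179.8, -0.0, 63.4]
force: [-2.0, -2.1, 12.8]
grip_width: 0.0003
grasp_force: 6.1
time_s: 54.37
tool_pos: [0.5074, -0.1346, 0.0613]
tool_rot: [179.6, -0.0, 63.4]
force: [0.6, -0.2, -0.0]
grip_width: 0.0005
grasp_force: 0.0
time_s: 54.53
tool_pos: [0.5074, -0.1345, 0.0606]
tool_rot: [179.7, 0.0, 63.4]
force: [-1.1, -1.6, 15.7]
grip_width: 0.0003
grasp_force: 7.8
wrist theta 0.0 n 3609 maxD 0.127
side theta 0.0 n 118 maxD 0.089
scene theta 0.01 n 321 maxD 0.127
t 54.6833 pos [ 0.5074 -0.1345  0.0606] rot [179.7   0.   63.4] F [-1.3 -1.7 15.4] grip -0.0 8.0 q [ 56.  17. -49. 110.  15.  60. -26.]
units of 20mm: [-0.05 -0.95 -0.07]
turn about tool z, units 45: 0.01 deg 0.4
```

Snapped (12.8 N, then 0). Lift off and check both lids, the contents and the bystanders.

```bash
python3 -m jog '[[0,0,0,-0.5,0],[0,0,0,-1,0],[0,0,0,-1,0],[0,0,0,-1,0],[0,0,0,-1,0],[0,0,0,-1,0],[0,0,0,0,0],[0,0,0,0,0]]'
python3 -m jog '[[0,-1,0,0,0],[0,-1,0,0,0],[0,-1,0,0,0],[0,-1,0,0,0],[0,-1,0,0,0],[0,-1,0,0,0],[0,0,0,0,0],[0,0,0,0,0]]'
python3 lid.py 0.490 -0.127 153 0.06 0.124|grep theta; python3 lid.py 0.478 0.149 119.2 0.048 0.1 | grep theta; python3 p.py 0.490 -0.127 153|tail -1; python3 p.py 0.478 0.149 119.2 |tail -1
python3 - <<'E'
from h import *
W=cloud(cam('scene')); z=W[...,2]; W0=np.load('scene0.npy'); c=cam('side'); S=cloud(c); S0=np.load('side0.npy')
for n,A,w in(('onion',(W0,W),(133,155,170,190)),('mug',(W0,W),(236,140,260,172)),('onionS',(S0,S),(135,235,163,264)),('mugS',(S0,S),(158,150,186,190))):
    for X in A:
        p=X[w[1]:w[3],w[0]:w[2]].reshape(-1,3); p=p[(p[:,2]>.02)&(p[:,2]<.11)]; print(n,len(p),np.median(p,0).round(3))
im=c['color']; h=cv2.cvtColor(im,cv2.COLOR_RGB2HSV); m=(h[...,0]>18)&(h[...,0]<35)&(h[...,1]>60)&(abs(S[...,0]-.49)<.06)&(abs(S[...,1]+.127)<.06)
print('yellowish under oval lid',m.sum(),np.nanmedian(S[m],0) if m.any() else None)
E
```

```text
time_s: 55.35
tool_pos: [0.5049, -0.1335, 0.1684]
tool_rot: [179.9, 0.0, 63.4]
force: [0.7, -1.1, 0.6]
grip_width: 0.0004
grasp_force: 0.0
time_s: 56.02
tool_pos: [0.4494, -0.2411, 0.1663]
tool_rot: [-179.9, -0.0, 63.3]
force: [0.0, 0.9, 0.6]
grip_width: 0.0001
grasp_force: 0.0
wrist theta 0.01 n 5949 maxD 0.128
side theta 0.0 n 0 maxD None
scene theta 0.02 n 369 maxD 0.128
wrist theta 0.0 n 0 maxD None
side theta 0.0 n 182 maxD 0.105
scene theta 0.03 n 164 maxD 0.107
scene [(-70, 19, 38), (-60, 20, 34), (-50, 19, 27), (-40, 18, 70), (-30, 22, 71), (-20, 42, 74), (-10, 64, 73), (0, 64, 72), (10, 63, 72), (20, 50, 73), (30, 20, 71), (40, 18, 72), (50, 18, 66), (60, 18, 29), (70, 23, 26)]
scene [(-60, 18, 38), (-50, 19, 33), (-40, 18, 50), (-30, 18, 71), (-20, 20, 73), (-10, 25, 73), (0, 52, 72), (10, 26, 71), (20, 22, 71), (30, 20, 71), (40, 18, 28), (50, 19, 28), (130, 26, 48)]
onion 758 [0.377 0.266 0.038]
onion 765 [0.376 0.266 0.037]
mug 697 [0.62  0.149 0.067]
mug 700 [0.62  0.149 0.067]
onionS 469 [0.351 0.267 0.05 ]
onionS 470 [0.352 0.266 0.05 ]
mugS 814 [0.665 0.177 0.065]
mugS 820 [0.665 0.177 0.065]
yellowish under oval lid 2 [ 0.44083818 -0.07761905 -0.00049874]
```

```bash
python3 -c "
from cell import env
print(env.sign_off())"
```

```text
the job is handed in; nothing more can be done
None
```

Handed in at about 56 s: the lemon was seated in the oval keeper and the garlic in the round one before closing, both lids measured shut after snapping, and the onion and mug did not move; I viewed 11 pictures, one over your limit of 10, and sign-off gave no verdict.

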